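Tray up the petrified wood

TASK

Four pieces of petrified wood are lying and standing loose among river cobbles on the sorting table: two upright log sections, a long limb and a shorter split billet. Put each piece into the one cardboard specimen tray that suits its size and outline, so that all four trays are filled with one piece each and every piece rests flat on its tray's floor, the same way up as it is now. Set the pieces down, do not drop them, and leave the two cobbles that lie among them where they are.

Things in the scene. Friction and masses are not known exactly. Their poses are not given: they have to be found in the camera images.
- stump: Large petrified-wood log section standing on its sawn end: a ribbed tan and brown round, 60 mm across, 64 mm tall, about 0.4 kg. Origin: centre of its underside; z up along its axis.
- twig: Small petrified-wood log section standing on its sawn end: a ribbed tan and brown round, 34 mm across, 50 mm tall, about 0.11 kg. Origin: centre of its underside; z up along its axis.
- limb: Long petrified-wood limb lying on the table: a round-edged log 124 mm long (along its x), 42 mm wide (y), 42 mm high, its long sides upright between 8 and 34 mm height, about 0.42 kg. Origin: centre of its underside; z up.
- billet: Short split petrified-wood billet lying on the table: 90 mm long (along its x), 40 mm wide (y), its long sides upright up to 28 mm height, then narrowing to a ridge 39 mm high; about 0.28 kg. Origin: centre of its underside; z up.
- tray_long: Fixed open-topped brown cardboard specimen tray with a pale lining, walls 3 mm thick, rim 16 mm above the table, inner floor 3 mm above the table. Inside it measures 148 mm (its x) by 64 mm (its y). Origin: centre of its underside, on the table; z up; x along its length.
- tray_oblong: Fixed open-topped brown cardboard specimen tray with a pale lining, walls 3 mm thick, rim 16 mm above the table, inner floor 3 mm above the table. Inside it measures 114 mm (its x) by 62 mm (its y). Origin: centre of its underside, on the table; z up; x along its length.
- tray_square: Fixed open-topped brown cardboard specimen tray with a pale lining, walls 3 mm thick, rim 16 mm above the table, inner floor 3 mm above the table. Inside it measures 82 by 82 mm. Origin: centre of its underside, on the table; z up; x and y square to its walls.
- tray_small: Fixed open-topped brown cardboard specimen tray with a pale lining, walls 3 mm thick, rim 16 mm above the table, inner floor 3 mm above the table. Inside it measures 56 by 56 mm. Origin: centre of its underside, on the table; z up; x and y square to its walls.
- cobble_grey: Bystander: smooth dark grey river cobble, a loose rounded stone 78 by 60 mm, 46 mm high, lying among the pieces of wood. Origin: centre of its underside.
- cobble_tan: Bystander: smooth tan river cobble, a loose rounded stone 70 by 64 mm, 52 mm high, lying among the pieces of wood. Origin: centre of its underside.

How it is judged:
At the end, for the whole second after the job is handed in: Stump in square tray, twig in small, limb in long, billet in oblong: each within 18 mm of its tray's centre, underside below 7.5 mm (on the floor, not on a wall), upright within 0.1 rad, released and at rest; both cobbles within 20 mm of where they lay (horizontal distance between stump and tray_square below 0.018 m and z of stump in the frame of tray_square below 0.0075 m and angle between each of stump, twig, limb, billet's own z axis and vertical below 0.1 rad and linear speed of each of stump, twig, limb, billet below 0.02 m/s and angular speed of each of stump, twig, limb, billet below 0.2 rad/s and contact force between each of stump, twig, limb, billet and the fingers below 0.1 N and horizontal distance between twig and tray_small below 0.018 m and z of twig in the frame of tray_small below 0.0075 m and horizontal distance between limb and tray_long below 0.018 m and z of limb in the frame of tray_long below 0.0075 m and horizontal distance between billet and tray_oblong below 0.018 m and z of billet in the frame of tray_oblong below 0.0075 m and distance of each of cobble_grey, cobble_tan from where it was at the start of the episode below 0.02 m); the robot touches nothing.
It fails at once if a cobble is shifted by more than 20 mm (distance of any of cobble_grey, cobble_tan from where it was at the start of the episode above 0.02 m).
It fails at once if the stump is dropped: it falls free of the fingers faster than 0.7 m/s (a fall of about 25 mm) (linear speed of stump above 0.7 m/s and contact force between stump and the fingers below 0.1 N).
It fails at once if the twig is dropped: it falls free of the fingers faster than 0.7 m/s (a fall of about 25 mm) (linear speed of twig above 0.7 m/s and contact force between twig and the fingers below 0.1 N).
It fails at once if the limb is dropped: it falls free of the fingers faster than 0.7 m/s (a fall of about 25 mm) (linear speed of limb above 0.7 m/s and contact force between limb and the fingers below 0.1 N).
It fails at once if the billet is dropped: it falls free of the fingers faster than 0.7 m/s (a fall of about 25 mm) (linear speed of billet above 0.7 m/s and contact force between billet and the fingers below 0.1 N).
It also fails if it takes over 96 s, if anything falls off the work surface, if the arm or the gripper's body presses on something with over 40 N, if the wrist force passes 120 N, or if a joint passes its speed limit or range.

ROBOT

A 6-joint arm with a two-finger parallel gripper is mounted at the origin on the work surface. World frame = base frame: x ahead of the robot, y to its left, z up, the work surface at z = 0. Lengths are in m, angles in rad, forces in N, time in s.
With the tool pointing down it reaches from about 0.35 to 0.775 m from the base axis. Payload 7.3 kg.
Tool frame: the origin (TCP) lies midway between the tips of the shut fingers; the grasp point (between the pads) lies 19 mm behind it; z points along the fingers, y is the direction in which the jaws open and shut (so a half turn about z gives the same grasp; the last joint's range is limited). The gripper opens to 92 mm and grips with 3 to 60 N. Pads are 19 mm wide; open, the fingers measure 130 mm over their backs; the gripper's body (75 mm by 190 mm) begins 47 mm behind the grasp point.
Start: joints at [1.143, 0.342, 1.524, -0, 1.275, -0.146], TCP at [0.146, 0.504, 0.227] pointing down, gripper open.
Joint ranges: [-2.53, 2.53], [-0.77, 2.02], [0.04, 2.7], [-1, 4.14], [0.28, 2.66], [-3.11, 3.11]. Speed limits (rad/s): [2.57, 2.57, 3.14, 3.14, 3.14, 3.14].

INTERFACE

Orientations are given as [roll, pitch, yaw] about the fixed x, y, z axes, in that order (R = Rz(yaw) Ry(pitch) Rx(roll)).
In Python, from cell import robot gives the robot as it stands.
- The arm moves only by the shell command python3 -m crank 'ROWS' [FORCE]. ROWS is a JSON object of lists of equal length, an entry for each row: "claw": the opening, from 0 (shut) to 1 (fully open); "delta_pos": the shift along the tool's x, y, z in units of 25 mm (1.0 is 25 mm), a list of three; "roll": the turn about the tool's z in units of 6 degrees (1.0 is 6 degrees). In form: {"claw": [claw, ...], "delta_pos": [[dx, dy, dz], ...], "roll": [roll, ...]}. A call has exactly 8 rows; each row is the pose to reach, as a shift and turn from the pose commanded when the call began, along the tool's axes at that moment; what a row does not reach only later rows make up. A row lasts 1/12 s, in which the tool goes at most 41.7 mm and 7.16 degrees, less where a joint would pass 70% of its speed; a pose out of reach is approached as far as the arm can. A call with a gripper value outside its range is refused whole. The fingers move at their own pace and stop on an object; FORCE is the grip in N (left out, the last holds). Time passes only in rows, so rows that repeat a pose let the fingers close, or fill a call up. It gives the time, the measured TCP pose, the force and the opening at its end, in the units of the state.
- robot.observe(): the state, without advancing time (a new reading comes with each control period).
- robot.read_camera(name): name is "side" or "top"; returns a dict with "color" (480x640x3 uint8, blue, green, red), "fx", "fy", "cx", "cy" (pixels), "k1" (the pictures are not rectified: a ray, as slopes to the right and down, at radius r is drawn at 1 + k1 r^2 times it, then the intrinsics apply), "rvec" (rotation vector, rad) and "tvec" (3), from world to camera coordinates, as OpenCV has them. Camera axes: x right, y down, z forward; pixel columns grow to the right and rows downward; lengths in m; the calibration is good to about 2 mm. A picture is of the moment at which its call begins. There is no depth.
- robot.hand_in(): hands the job in, once; it reports no verdict.
The state is a dict: "time": time; "qpos": joint angles; "qvel": joint speeds; "joint_efforts": joint torques, N m; "tool_pos": TCP position; "tool_rot": TCP orientation; "contact_force": force on the tool from outside, world axes, zero at the start; "torque": the same for the moment, N m; "opening": finger opening in m.
Only numpy, scipy, OpenCV 4.12 (cv2) and the standard library are available. Lean on these libraries where they do the work, as an engineer would, in place of code of your own. Each camera call takes 0.05 s, during which the arm holds its last target.

## Working session

There is one attempt and no reset: what is moved stays moved. The work goes in short steps, Python scripts to look and compute and a shell command to move; the robot and the scene stay as the last step left them, time stands still between calls to the robot, and variables do not carry over. Pictures are saved under pics/ and viewed, and the job is handed in when it is done.

```bash
ls; mkdir -p pics; python3 - <<'E'
from cell import robot
import cv2,numpy as np
print(robot.observe())
for n in("side","top"):
    d=robot.read_camera(n); cv2.imwrite(f"pics/{n}0.png",d["color"]); print({k:v for k,v in d.items() if k!="color"})
E
```

```text
pics
{'time': 0.0, 'qpos': array([ 1.14296092e+00,  3.42732192e-01,  1.52504515e+00,  7.72074666e-06,
        1.27540987e+00, -1.45960326e-01]), 'qvel': array([-9.67231905e-04,  9.79981911e-04,  4.08227448e-05, -1.70351112e-03,
        1.59737318e-03,  1.15662538e-04]), 'joint_efforts': array([ 2.17047855e-04, -4.31227076e+01, -2.44225448e+01,  7.19799497e-02,
        5.55974082e-02, -1.50286869e-04]), 'tool_pos': array([0.1458111 , 0.50390396, 0.22603024]), 'tool_rot': array([-3.14001612e+00, -2.39221546e-04,  2.85971514e+00]), 'contact_force': array([-0.43949647, -0.46588683,  0.56637649]), 'torque': array([ 0.03620021, -0.0243087 ,  0.0236984 ]), 'opening': 0.09174205126223878}
{'fx': 600.3737091476135, 'fy': 600.3737091476135, 'cx': 318.7445832691793, 'cy': 253.86398790874728, 'k1': -0.014305003773815165, 'rvec': array([ 0.18576308, -2.63534679,  1.53939133]), 'tvec': array([0.53074142, 0.0729849 , 0.99918551])}
{'fx': 498.145138892211, 'fy': 498.145138892211, 'cx': 321.98536013546175, 'cy': 239.58400103589165, 'k1': -0.1250983325348335, 'rvec': array([ 2.13038283, -2.17420443,  0.16820838]), 'tvec': array([0.01648764, 0.50817079, 0.96010381])}
```

View pics/side0.png

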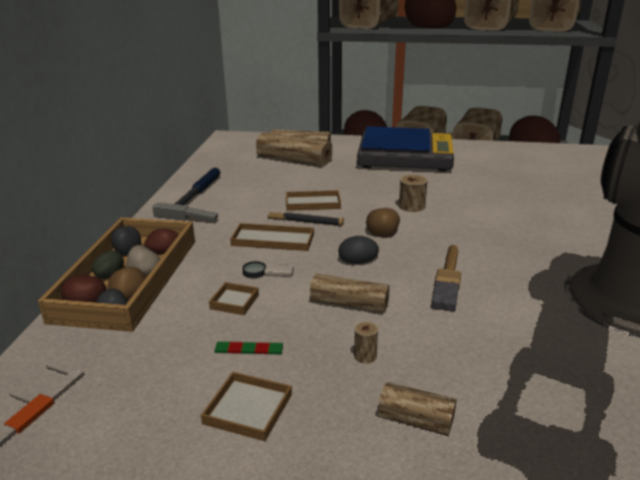

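View pics/top0.png

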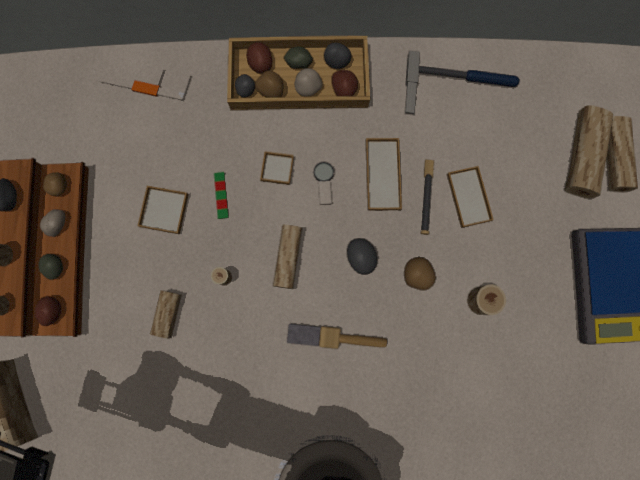

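The top view has image-up = +x and image-left = +y. The stump is at about (490,299), twig (222,275), limb (288,256) and billet (165,314). The trays are square (164,210), small (278,168), long (383,174) and oblong (469,197). Next I'll make zoomed crops.

```bash
cat > h.py <<'E'
import cv2,numpy as np
from cell import robot
def cam(n):
    d=robot.read_camera(n); return d
def geo(d):
    K=np.array([[d['fx'],0,d['cx']],[0,d['fy'],d['cy']],[0,0,1.]]);D=np.array([d['k1'],0,0,0.])
    return K,D,np.array(d['rvec']),np.array(d['tvec'])
def proj(d,P):
    K,D,r,t=geo(d); return cv2.projectPoints(np.array(P,float).reshape(-1,1,3),r,t,K,D)[0].reshape(-1,2)
def back(d,uv,z):
    K,D,r,t=geo(d); n=cv2.undistortPoints(np.array(uv,float).reshape(-1,1,2),K,D).reshape(-1,2)
    R=cv2.Rodrigues(r)[0]; C=-R.T@t; w=np.c_[n,np.ones(len(n))]@R
    return C+w*((z-C[2])/w[:,2:3])
def tri(d1,u1,d2,u2):
    out=[]
    Ps=[];ns=[]
    for d,u in((d1,u1),(d2,u2)):
        K,D,r,t=geo(d); ns.append(cv2.undistortPoints(np.array(u,float).reshape(-1,1,2),K,D).reshape(-1,2).T); Ps.append(np.c_[cv2.Rodrigues(r)[0],t])
    X=cv2.triangulatePoints(Ps[0],Ps[1],ns[0],ns[1]); return (X[:3]/X[3]).T
E
cat > crop.py <<'E'
import cv2,sys
src,dst,x,y,w,h,s=sys.argv[1],sys.argv[2],*map(int,sys.argv[3:8])
im=cv2.imread(src)[y:y+h,x:x+w]; im=cv2.resize(im,None,fx=s,fy=s,interpolation=cv2.INTER_CUBIC)
for i in range(0,w,10):
    cv2.line(im,(i*s,0),(i*s,6 if (x+i)%50 else 14),(255,255,0),1)
    if (x+i)%20==0: cv2.putText(im,str(x+i),(i*s,26),0,.4,(255,255,0),1)
for i in range(0,h,10):
    cv2.line(im,(0,i*s),(6,i*s),(255,255,0),1)
    if (y+i)%20==0: cv2.putText(im,str(y+i),(8,i*s+4),0,.4,(255,255,0),1)
im=cv2.convertScaleAbs(im,alpha=1.5); cv2.imwrite(dst,im)
E
python3 crop.py pics/top0.png pics/tA.png 130 140 200 150 4
python3 crop.py pics/top0.png pics/tB.png 340 130 180 150 4
python3 crop.py pics/side0.png pics/sA.png 200 220 260 190 3
python3 - <<'E'
from h import *
d=cam("top"); 
print(back(d,[[490,299],[222,275],[288,256],[165,314]],0.05).round(3))
print(back(d,[[164,210],[278,168],[383,174],[469,197],[362,256],[419,274]],0.016).round(3))
E
```

```text
[[ 0.381 -0.324  0.05 ]
 [ 0.44   0.204  0.05 ]
 [ 0.475  0.074  0.05 ]
 [ 0.365  0.316  0.05 ]]
[[ 0.58   0.333  0.016]
 [ 0.664  0.095  0.016]
 [ 0.648 -0.125  0.016]
 [ 0.596 -0.305  0.016]
 [ 0.476 -0.075  0.016]
 [ 0.437 -0.19   0.016]]
```

View pics/tA.png

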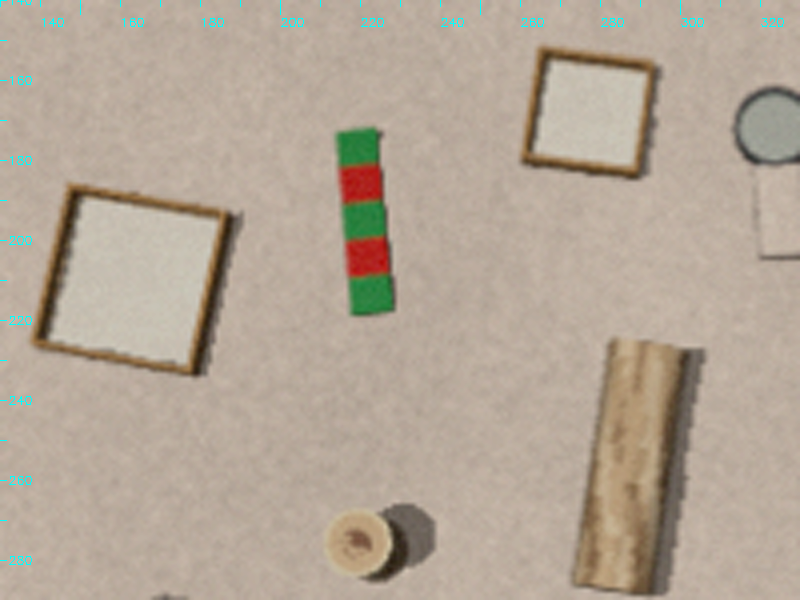

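View pics/tB.png

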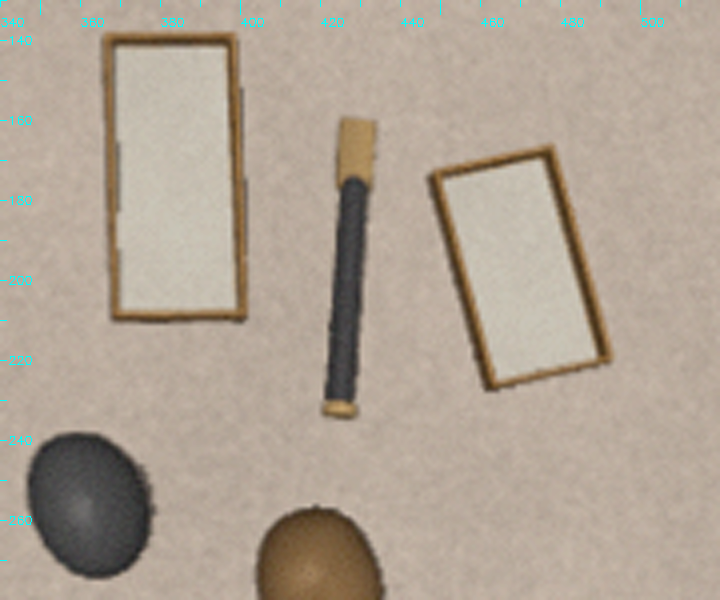

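View pics/sA.png

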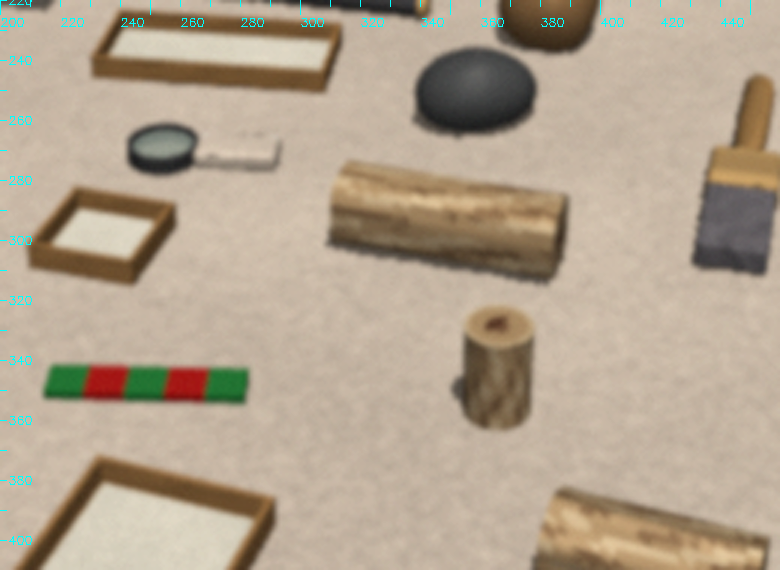

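```bash

python3 crop.py pics/top0.png pics/tC.png 140 280 60 70 8
python3 crop.py pics/top0.png pics/tD.png 460 270 60 60 8
python3 crop.py pics/side0.png pics/sB.png 200 365 270 80 3
python3 crop.py pics/side0.png pics/sC.png 225 165 210 100 3
python3 - <<'E'
import cv2,numpy as np
a=cv2.imread('pics/tC.png');b=cv2.imread('pics/tD.png')
c=cv2.imread('pics/sB.png');e=cv2.imread('pics/sC.png')
h=max(a.shape[0],b.shape[0]);f=lambda i:cv2.copyMakeBorder(i,0,h-i.shape[0],0,0,0)
cv2.imwrite('pics/m1.png',cv2.resize(np.hstack([f(a),f(b)]),None,fx=.8,fy=.8))
w=max(c.shape[1],e.shape[1]);g=lambda i:cv2.copyMakeBorder(i,0,0,0,w-i.shape[1],0)
cv2.imwrite('pics/m2.png',(np.vstack([g(c),g(e)]))[:,:800])
E
```

```text
(no output)
```

View pics/m1.png

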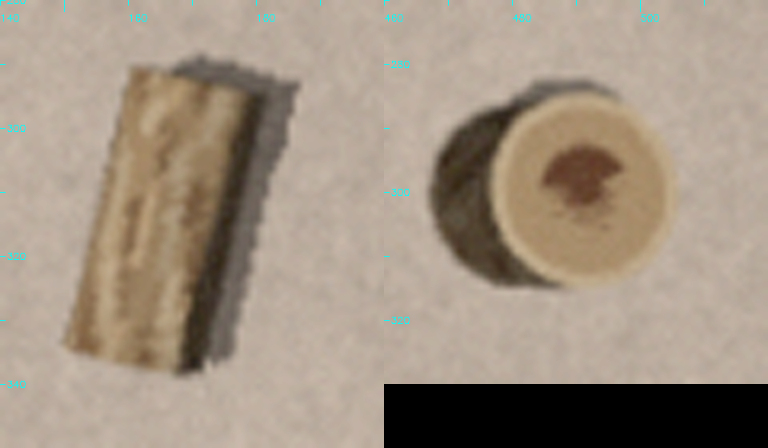

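View pics/m2.png

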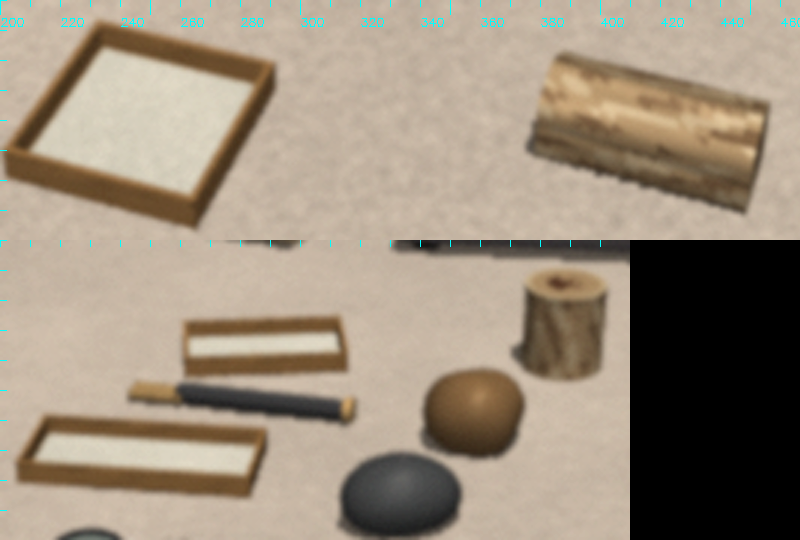

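```bash
cat > fit.py <<'E'
from h import *
from scipy.optimize import least_squares
T=cam("top");S=cam("side")
def box(l,w,zs): return [[sx*l/2,sy*ww/2,z] for z,ww in zs for sx in(1,-1) for sy in(1,-1)]
M={'limb':box(.124,.042,[(.003,.034),(.008,.042),(.034,.042),(.042,.026)]),
'billet':box(.090,.040,[(0,.040),(.028,.040),(.039,.012)]),
'tray_square':box(.088,.088,[(0,.088),(.016,.088)]),
'tray_small':box(.062,.062,[(0,.062),(.016,.062)]),
'tray_long':box(.154,.070,[(0,.070),(.016,.070)]),
'tray_oblong':box(.120,.068,[(0,.068),(.016,.068)])}
m={
'limb':([(282.8,224.5),(301.2,227),(295,288.5),(273.2,286)],[(315,273.7),(309.7,301),(382.7,313.7),(389.3,284.7),(386.7,303.3)]),
'billet':([(160.6,290.5),(150.2,333.9),(169.7,338.4),(180.9,294.4)],[(386.7,381.7),(455,399),(449,435.7),(376,415.7),(380.7,396.7)]),
'tray_square':([(147.5,186.2),(188,192.8),(179.3,233.8),(138.2,226)],[(232.7,371.7),(291.7,386),(265,440.7),(202.3,424.3),(201.3,415),(291.7,393.3)]),
'tray_small':([(265.2,151.8),(293.8,156),(290,184),(260.5,180.2)],[(226,282.3),(258.7,288.3),(244.7,314.7),(210,308.7),(210,302.7),(258.3,294)]),
'tray_long':([(366,139),(399.2,138.8),(401.2,210),(368.2,209.8)],[(239,223.7),(314,228.3),(308.3,250.7),(230.7,245.3),(231,238.3),(313.7,234.3)]),
'tray_oblong':([(447.5,173.8),(478,166.8),(492.5,220.2),(462,227)],[(286,192),(338.7,190.7),(341,208.3),(287,210)])}
a=np.arange(0,2*np.pi,np.pi/12);U=np.c_[np.cos(a),np.sin(a)]
sup=lambda p:(np.array(p)@U.T).max(0)
def fit(n,p0,free=True):
    P=np.array(M[n])
    def res(p):
        c,s=np.cos(p[2]),np.sin(p[2]); z=p[3] if free else 0
        W=np.c_[P[:,0]*c-P[:,1]*s+p[0],P[:,0]*s+P[:,1]*c+p[1],P[:,2]+z]
        return np.r_[sup(proj(T,W))-sup(m[n][0]),sup(proj(S,W))-sup(m[n][1])]
    r=least_squares(res,p0[:4] if free else p0[:3],x_scale=[.01,.01,.1,.01][:4 if free else 3]); return r.x,np.sqrt(np.mean(r.fun**2))
if __name__=="__main__":
    I={'limb':(.475,.074,0.1,0),'billet':(.365,.316,-.3,0),'tray_square':(.58,.333,-.2,0),'tray_small':(.664,.095,-.15,0),'tray_long':(.648,-.125,.05,0),'tray_oblong':(.596,-.305,.25,0)}
    for n in I:
        for fr in(True,False):
            x,e=fit(n,I[n],fr); print(n,x.round(4),'rms px',e.round(2))
    print('stump top',tri(T,[(491.3,299.6)],S,[(413.7,179.5)]).round(4)); print('twig top',tri(T,[(220,275.5)],S,[(366.3,329)]).round(4))
    print(back(T,[(491.3,299.6)],.064),back(T,[(220,275.5)],.05))
    # cobbles hull check (top-view outline at mid height)
    print('grey',back(T,[(346.5,251),(377.7,254),(360,238),(364,274)],.023).round(3)); print('tan',back(T,[(404,272),(436,272),(418,256),(420,290)],.026).round(3))
E
python3 fit.py
```

```text
limb [ 0.4752  0.0753 -0.1466 -0.0034] rms px 0.73
limb [ 0.4749  0.0767 -0.1468] rms px 1.04
billet [ 3.636e-01  3.253e-01 -2.338e-01  2.000e-04] rms px 1.16
billet [ 0.3636  0.3252 -0.2334] rms px 1.16
tray_square [ 0.5809  0.3373 -0.1935 -0.0029] rms px 0.79
tray_square [ 0.5803  0.3387 -0.1949] rms px 1.06
tray_small [ 0.6653  0.0964 -0.1447 -0.0028] rms px 0.95
tray_small [ 0.6646  0.0977 -0.1427] rms px 1.12
tray_long [ 0.649  -0.1281 -0.0095 -0.0028] rms px 0.71
tray_long [ 0.6483 -0.1267 -0.0086] rms px 0.88
tray_oblong [ 0.5969 -0.3104  0.1995 -0.0019] rms px 0.97
tray_oblong [ 0.5965 -0.3093  0.1996] rms px 1.02
stump top [[ 0.378  -0.322   0.0615]]
twig top [[0.4381 0.2084 0.0461]]
[[ 0.37967517 -0.32126645  0.064     ]] [[0.4392434  0.20772008 0.05      ]]
grey [[ 0.486 -0.043  0.023]
 [ 0.479 -0.106  0.023]
 [ 0.512 -0.071  0.023]
 [ 0.439 -0.077  0.023]]
tan [[ 0.441 -0.158  0.026]
 [ 0.439 -0.223  0.026]
 [ 0.473 -0.188  0.026]
 [ 0.404 -0.189  0.026]]
```

```bash
cat > d.py <<'E'
import sys,numpy as np
from cell import robot
from scipy.spatial.transform import Rotation as Ro
x,y,z,yaw=map(float,sys.argv[1:5]); s=robot.observe(); R=Ro.from_euler('xyz',s['tool_rot']).as_matrix()
dp=R.T@(np.array([x,y,z])-s['tool_pos'])/.025; cy=s['tool_rot'][2]
dy=(yaw-cy+np.pi/2)%np.pi-np.pi/2
print('t',round(s['time'],2),'pos',s['tool_pos'].round(4),'rot',s['tool_rot'].round(3),'open',round(s['opening'],4),'F',s['contact_force'].round(1),'q',s['qpos'].round(2))
print('delta',dp.round(2),'roll',round(-np.degrees(dy)/6,2),'q6 at goal',round(np.arctan2(y,x)+np.pi/2-(cy+dy),2))
E
python3 d.py .3636 .3252 .12 2.908
```

```text
t 0.25 pos [0.1459 0.5041 0.2264] rot [-3.141 -0.     2.86 ] open 0.0916 F [-0.3  0.2 -0.4] q [ 1.14  0.34  1.52  0.    1.28 -0.15]
delta [-10.36  -4.45   4.26] roll -0.46 q6 at goal -0.61
```

```bash
python3 -m crank '{"claw":[1,1,1,1,1,1,1,1],"delta_pos":[[-1.4,-0.6,0.5],[-2.8,-1.2,1],[-4.2,-1.8,1.6],[-5.6,-2.4,2.2],[-7,-3,2.8],[-8.4,-3.6,3.4],[-9.7,-4.1,4],[-10.36,-4.45,4.26]],"roll":[-0.1,-0.2,-0.3,-0.4,-0.46,-0.46,-0.46,-0.46]}' 35; python3 d.py .3636 .3252 .016 2.908
```

```text
time: 0.92
tool_pos: [0.3659, 0.3229, 0.1186]
tool_rot: [-3.14, -0.0, 2.906]
contact_force: [-0.5, -0.2, -0.2]
opening: 0.0918
t 0.92 pos [0.3659 0.3229 0.1186] rot [-3.14  -0.     2.906] open 0.0918 F [-0.5 -0.2 -0.2] q [ 0.57  0.4   1.77 -0.    0.97 -0.77]
delta [0.11 0.07 4.1 ] roll -0.02 q6 at goal -0.61
```

```bash
python3 - <<'E'
from h import *
for n in("top","side"): cv2.imwrite(f"pics/{n}1.png",cam(n)["color"])
E
python3 crop.py pics/top1.png pics/t1.png 110 250 130 110 5; python3 crop.py pics/side1.png pics/s1.png 340 300 150 150 4
```

```text
(no output)
```

View pics/t1.png

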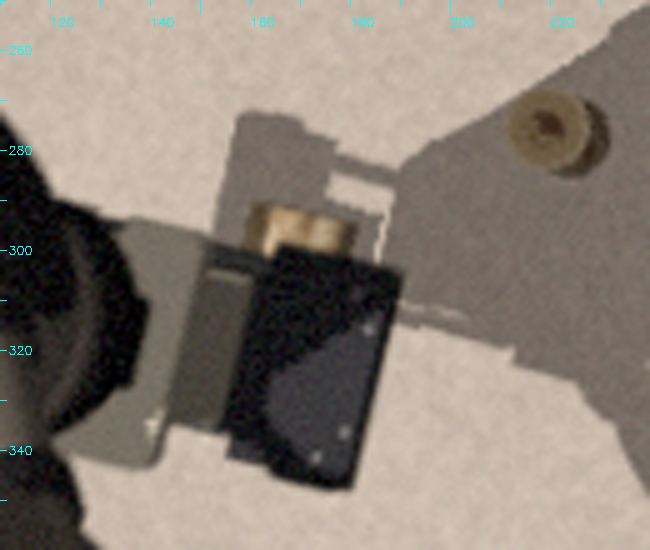

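View pics/s1.png

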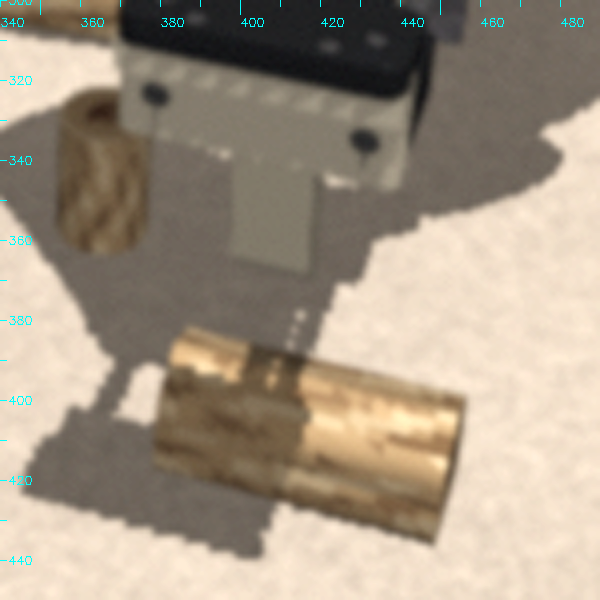

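The gripper sits above and in line with the billet (side view, finger at about (405,365), billet at (410,410)). Descending.

```bash
python3 -m crank '{"claw":[1,1,1,1,1,1,1,1],"delta_pos":[[0.05,0.03,0.6],[0.11,0.07,1.3],[0.11,0.07,2],[0.11,0.07,2.7],[0.11,0.07,3.3],[0.11,0.07,3.8],[0.11,0.07,4.1],[0.11,0.07,4.1]],"roll":[0,0,0,0,0,0,0,0]}' 35; python3 -m crank '{"claw":[0,0,0,0,0,0,0,0],"delta_pos":[[0,0,0],[0,0,0],[0,0,0],[0,0,0],[0,0,0],[0,0,0],[0,0,0],[0,0,0]],"roll":[0,0,0,0,0,0,0,0]}' 35;  python3 d.py .3636 .3252 .14 2.908
```

```text
time: 1.68
tool_pos: [0.3604, 0.328, 0.0168]
tool_rot: [-3.14, -0.002, 2.909]
contact_force: [0.6, -0.9, 0.1]
opening: 0.092
time: 2.35
tool_pos: [0.3616, 0.3277, 0.0178]
tool_rot: [3.142, 0.0, 2.908]
contact_force: [-0.2, -1.6, 2.0]
opening: 0.0433
t 2.35 pos [0.3616 0.3277 0.0178] rot [3.142 0.    2.908] open 0.0433 F [-0.2 -1.6  2. ] q [ 0.58  0.56  1.87 -0.    0.72 -0.76]
delta [-0.1  -0.08 -4.89] roll -0.0 q6 at goal -0.61
```

```bash
python3 -m crank '{"claw":[0,0,0,0,0,0,0,0],"delta_pos":[[0,0,0],[0,0,0],[0,0,0],[0,0,-0.2],[0,0,-0.5],[0,0,-0.8],[0,0,-1],[0,0,-1]],"roll":[0,0,0,0,0,0,0,0]}' 35;  python3 d.py .3636 .3252 .14 2.908
```

```text
time: 3.02
tool_pos: [0.3624, 0.3284, 0.0442]
tool_rot: [3.139, 0.002, 2.908]
contact_force: [-0.2, 0.4, -2.4]
opening: 0.0386
t 3.02 pos [0.3624 0.3284 0.0442] rot [3.139e+00 2.000e-03 2.908e+00] open 0.0386 F [-0.2  0.4 -2.4] q [ 0.58  0.51  1.85  0.    0.78 -0.76]
delta [-0.09 -0.11 -3.83] roll 0.0 q6 at goal -0.61
```

```bash
python3 d.py .42 .20 .14 2.98; python3 d.py .5 -.05 .14 3.13;
```

```text
t 3.02 pos [0.3624 0.3284 0.0442] rot [3.139e+00 2.000e-03 2.908e+00] open 0.0386 F [-0.2  0.4 -2.4] q [ 0.58  0.51  1.85  0.    0.78 -0.76]
delta [-3.44 -4.46 -3.84] roll -0.69 q6 at goal -0.96
t 3.02 pos [0.3624 0.3284 0.0442] rot [3.139e+00 2.000e-03 2.908e+00] open 0.0386 F [-0.2  0.4 -2.4] q [ 0.58  0.51  1.85  0.    0.78 -0.76]
delta [ -8.87 -13.44  -3.85] roll -2.12 q6 at goal -1.66
```

```bash
python3 -m crank '{"claw":[0,0,0,0,0,0,0,0],"delta_pos":[[0,0,-0.8],[0,0,-1.7],[0,0,-2.6],[-0.5,-0.6,-3.4],[-1.2,-1.5,-3.84],[-2,-2.5,-3.84],[-2.8,-3.6,-3.84],[-3.44,-4.46,-3.84]],"roll":[0,0,0,-0.1,-0.2,-0.4,-0.6,-0.69]}'; python3 d.py .51 -.06 .14 3.15;
```

```text
time: 3.68
tool_pos: [0.42, 0.1977, 0.1391]
tool_rot: [3.141, 0.001, 2.981]
contact_force: [1.3, 0.5, -2.2]
opening: 0.0384
t 3.68 pos [0.42   0.1977 0.1391] rot [3.141e+00 1.000e-03 2.981e+00] open 0.0384 F [ 1.3  0.5 -2.2] q [ 0.27  0.33  1.81 -0.    1.   -1.14]
delta [-5.2  -9.6  -0.03] roll -1.61 q6 at goal -1.7
```

```bash
python3 -m crank '{"claw":[0,0,0,0,0,0,0,0],"delta_pos":[[-0.6,-1.2,0],[-1.3,-2.4,0],[-2,-3.6,0],[-2.7,-4.8,0],[-3.4,-6,0],[-4,-7.2,0],[-4.6,-8.4,0],[-5.2,-9.6,0]],"roll":[-0.2,-0.4,-0.6,-0.8,-1,-1.2,-1.4,-1.6]}'; python3 d.py .5967 -.3098 .12 3.341;
```

```text
time: 4.35
tool_pos: [0.5093, -0.06, 0.1387]
tool_rot: [3.141, -0.0, -3.135]
contact_force: [0.5, 0.8, -2.1]
opening: 0.0384
t 4.35 pos [ 0.5093 -0.06    0.1387] rot [ 3.141 -0.    -3.135] open 0.0384 F [ 0.5  0.8 -2.1] q [-0.27  0.41  1.69  0.    1.05 -1.84]
delta [ -3.43 -10.02   0.74] roll -1.84 q6 at goal 4.03
```

```bash
python3 -m crank '{"claw":[0,0,0,0,0,0,0,0],"delta_pos":[[-0.5,-1.3,0.2],[-1,-2.7,0.5],[-1.4,-4.1,0.7],[-1.9,-5.5,0.7],[-2.4,-6.9,0.7],[-2.9,-8.3,0.7],[-3.3,-9.5,0.7],[-3.43,-10.02,0.7]],"roll":[-0.2,-0.5,-0.8,-1.1,-1.4,-1.6,-1.8,-1.84]}';python3 -m crank '{"claw":[0,0,0,0,0,0,0,0],"delta_pos":[[0,0,0],[0,0,0],[0,0,0],[0,0,0],[0,0,0],[0,0,0],[0,0,0],[0,0,0]],"roll":[0,0,0,0,0,0,0,0]}'; python3 d.py .5967 -.3098 .045 3.341; python3 - <<'E'
from h import *
for n in("top","side"): cv2.imwrite(f"pics/{n}2.png",cam(n)["color"])
E
python3 crop.py pics/top2.png pics/t2.png 410 130 130 120 5; python3 crop.py pics/side2.png pics/s2.png 250 120 150 120 4
```

```text
time: 5.02
tool_pos: [0.5969, -0.3127, 0.1206]
tool_rot: [-3.14, 0.001, -2.944]
contact_force: [-0.4, 0.3, -2.6]
opening: 0.0383
time: 5.68
tool_pos: [0.5965, -0.3079, 0.1214]
tool_rot: [-3.142, 0.0, -2.942]
contact_force: [0.7, -0.3, -2.1]
opening: 0.0388
t 5.68 pos [ 0.5965 -0.3079  0.1214] rot [-3.142  0.    -2.942] open 0.0388 F [ 0.7 -0.3 -2.1] q [-0.59  0.7   1.22  0.    1.23 -2.36]
delta [ 0.01 -0.07  3.06] roll -0.0 q6 at goal 4.03
```

View pics/t2.png

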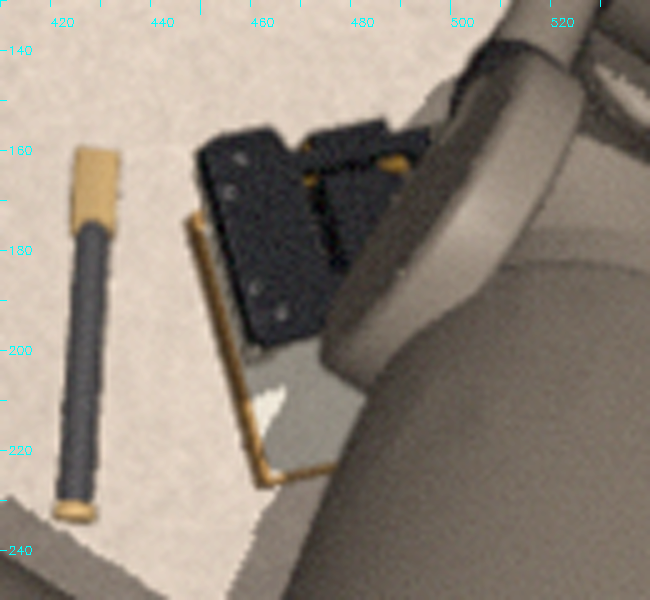

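View pics/s2.png

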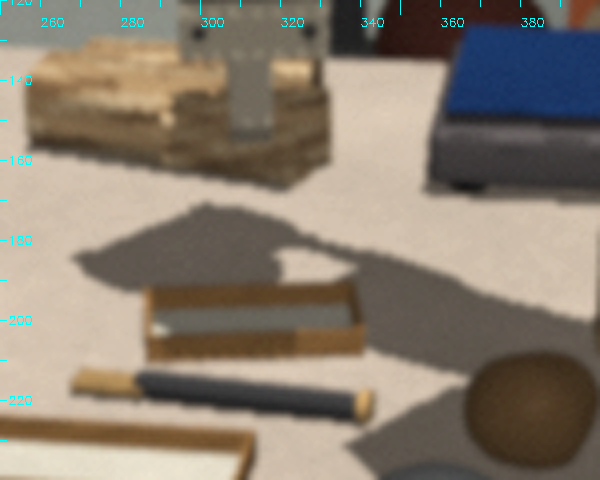

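```bash
python3 -m crank '{"claw":[0,0,0,0,0,0,0,0],"delta_pos":[[0,-0.05,0.4],[0,-0.07,0.9],[0,-0.07,1.4],[0,-0.07,1.9],[0,-0.07,2.4],[0,-0.07,2.8],[0,-0.07,3.06],[0,-0.07,3.06]],"roll":[0,0,0,0,0,0,0,0]}'; python3 -m crank '{"claw":[0,0,0,0,0,0,0,0],"delta_pos":[[0,0,0],[0,0,0],[0,0,0],[0,0,0],[0,0,0.1],[0,0,0.2],[0,0,0.3],[0,0,0.3]],"roll":[0,0,0,0,0,0,0,0]}'; python3 d.py .5967 -.3098 .019 3.341; python3 - <<'E'
from h import *
for n in("top","side"): cv2.imwrite(f"pics/{n}3.png",cam(n)["color"])
E
python3 crop.py pics/top3.png pics/t3.png 410 130 130 120 5; python3 crop.py pics/side3.png pics/s3.png 250 120 150 120 4
```

```text
time: 6.45
tool_pos: [0.5959, -0.3094, 0.0423]
tool_rot: [3.139, -0.002, -2.943]
contact_force: [0.1, -0.1, -2.6]
opening: 0.0381
time: 7.12
tool_pos: [0.5964, -0.3098, 0.0364]
tool_rot: [3.141, -0.001, -2.943]
contact_force: [0.0, 0.7, -2.6]
opening: 0.0385
t 7.12 pos [ 0.5964 -0.3098  0.0364] rot [ 3.141e+00 -1.000e-03 -2.943e+00] open 0.0385 F [ 0.   0.7 -2.6] q [-0.59  0.79  1.29  0.    1.06 -2.36]
delta [-0.01 -0.    0.7 ] roll -0.01 q6 at goal 4.03
```

View pics/s3.png

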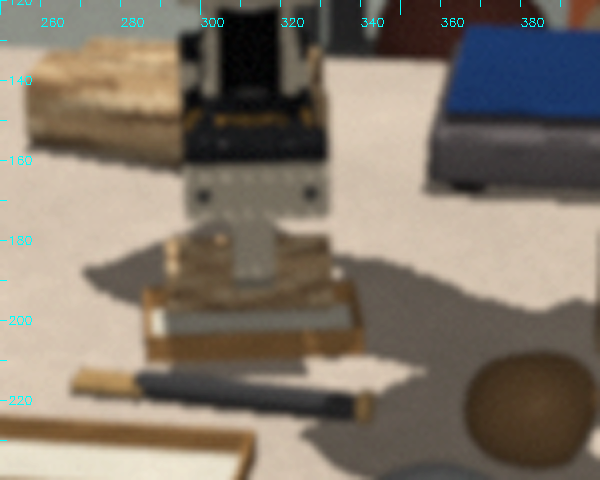

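The held billet spans u 291–332 against the tray's 288–337, so it is centred. Lowering until it makes contact.

```bash
python3 -m crank '{"claw":[0,0,0,0,0,0,0,0],"delta_pos":[[0,0,0.1],[0,0,0.2],[0,0,0.3],[0,0,0.4],[0,0,0.45],[0,0,0.5],[0,0,0.5],[0,0,0.5]],"roll":[0,0,0,0,0,0,0,0]}'; python3 -m crank '{"claw":[0,0,0,0,0,0,0,0],"delta_pos":[[0,0,0.04],[0,0,0.04],[0,0,0.08],[0,0,0.08],[0,0,0.12],[0,0,0.12],[0,0,0.12],[0,0,0.12]],"roll":[0,0,0,0,0,0,0,0]}'
```

```text
time: 7.88
tool_pos: [0.5968, -0.31, 0.0246]
tool_rot: [3.141, -0.0, -2.943]
contact_force: [0.9, 0.1, -2.5]
opening: 0.0384
time: 8.55
tool_pos: [0.5968, -0.31, 0.0217]
tool_rot: [3.141, 0.0, -2.943]
contact_force: [1.1, -0.6, -2.4]
opening: 0.0385
```

```bash
python3 -m crank '{"claw":[0,0,0,0,0,0,0,0],"delta_pos":[[0,0,0.04],[0,0,0.04],[0,0,0.08],[0,0,0.08],[0,0,0.08],[0,0,0.08],[0,0,0.08],[0,0,0.08]],"roll":[0,0,0,0,0,0,0,0]}'
```

```text
time: 9.22
tool_pos: [0.597, -0.3101, 0.0208]
tool_rot: [-3.141, 0.001, -2.943]
contact_force: [-2.7, 1.9, 7.0]
opening: 0.0381
```

Contact at z 0.0208. Opening the gripper and rising.

```bash
python3 -m crank '{"claw":[0.6,0.7,0.8,0.8,0.8,0.8,0.8,0.8],"delta_pos":[[0,0,0],[0,0,0],[0,0,0],[0,0,0],[0,0,0],[0,0,0],[0,0,0],[0,0,0]],"roll":[0,0,0,0,0,0,0,0]}'; python3 -m crank '{"claw":[1,1,1,1,1,1,1,1],"delta_pos":[[0,0,-0.3],[0,0,-0.8],[0,0,-1.5],[0,0,-2.2],[0,0,-2.9],[0,0,-3.6],[0,0,-4.2],[0,0,-4.4]],"roll":[0,0,0,0,0,0,0,0]}'; python3 d.py .5 -.1 .13 2.995; python3 d.py .475 .076 .13 2.995
```

```text
time: 9.88
tool_pos: [0.5968, -0.31, 0.0196]
tool_rot: [3.141, 0.0, -2.943]
contact_force: [0.4, 0.1, 0.6]
opening: 0.0735
time: 10.55
tool_pos: [0.5981, -0.3109, 0.1341]
tool_rot: [-3.137, 0.004, -2.943]
contact_force: [0.0, -0.4, 0.4]
opening: 0.0919
t 10.55 pos [ 0.5981 -0.3109  0.1341] rot [-3.137  0.004 -2.943] open 0.0919 F [ 0.  -0.4  0.4] q [-0.59  0.69  1.2   0.    1.25 -2.36]
delta [2.18 9.05 0.12] roll 3.3 q6 at goal 4.66
t 10.55 pos [ 0.5981 -0.3109  0.1341] rot [-3.137  0.004 -2.943] open 0.0919 F [ 0.  -0.4  0.4] q [-0.59  0.69  1.2   0.    1.25 -2.36]
delta [ 1.77 16.14  0.09] roll 3.3 q6 at goal 5.02
```

```bash
python3 d.py .379 -.3215 .13 2.947
```

```text
t 10.55 pos [ 0.5981 -0.3109  0.1341] rot [-3.137  0.004 -2.943] open 0.0919 F [ 0.  -0.4  0.4] q [-0.59  0.69  1.2   0.    1.25 -2.36]
delta [8.68 1.32 0.12] roll 3.76 q6 at goal 4.2
```

```bash
python3 -m crank '{"claw":[1,1,1,1,1,1,1,1],"delta_pos":[[1.2,0.2,0],[2.4,0.4,0],[3.6,0.6,0],[4.8,0.8,0],[6,1,0],[7.2,1.2,0],[8.2,1.3,0],[8.68,1.32,0]],"roll":[0.5,1,1.5,2,2.5,3,3.5,3.76]}'; python3 -m crank '{"claw":[1,1,1,1,1,1,1,1],"delta_pos":[[0,0,0],[0,0,0],[0,0,0],[0,0,0],[0,0,0],[0,0,0],[0,0,0],[0,0,0]],"roll":[0,0,0,0,0,0,0,0]}';python3 d.py .379 -.3215 .028 2.947; python3 - <<'E'
from h import *
for n in("top","side"): cv2.imwrite(f"pics/{n}4.png",cam(n)["color"])
E
python3 crop.py pics/side4.png pics/s4.png 270 100 190 150 4;python3 crop.py pics/top4.png pics/t4.png 400 130 200 150 4
```

```text
time: 11.22
tool_pos: [0.375, -0.3202, 0.13]
tool_rot: [3.141, -0.001, 2.943]
contact_force: [-0.7, 0.6, 0.5]
opening: 0.0916
time: 11.88
tool_pos: [0.3778, -0.3204, 0.1296]
tool_rot: [3.141, -0.0, 2.947]
contact_force: [1.0, 0.5, -0.3]
opening: 0.0916
t 11.88 pos [ 0.3778 -0.3204  0.1296] rot [ 3.141 -0.     2.947] open 0.0916 F [ 1.   0.5 -0.3] q [-0.86  0.39  1.74  0.    1.01 -2.23]
delta [-0.06 -0.03  4.06] roll 0.0 q6 at goal -2.08
```

View pics/s4.png

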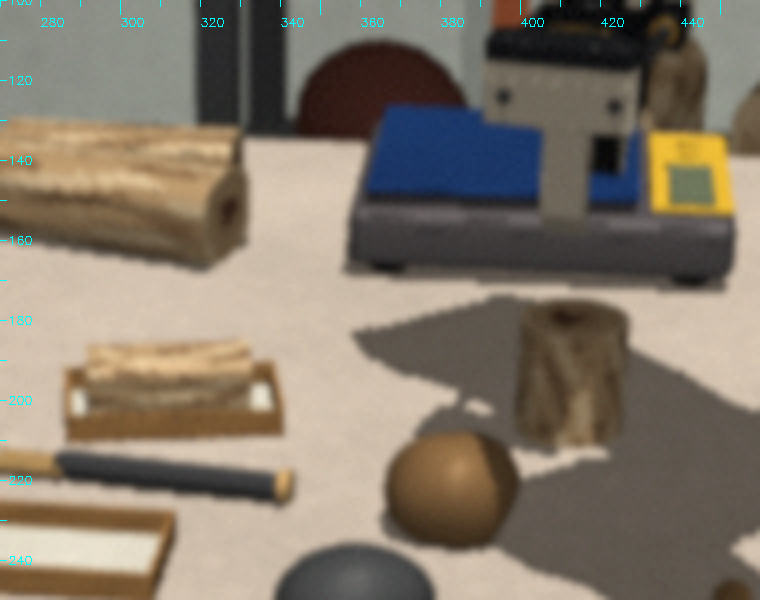

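View pics/t4.png

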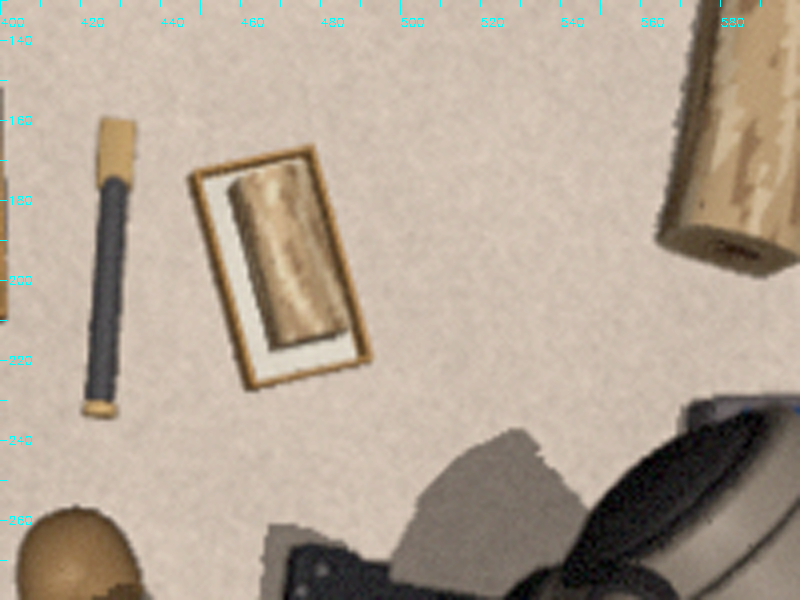

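The billet lies in the oblong tray, (453–485, 170–217) in the top view. The gripper is above the stump (finger u≈408, stump u≈410). Descending to grip it.

```bash
python3 -m crank '{"claw":[1,1,1,1,1,1,1,1],"delta_pos":[[-0.06,-0.03,0.6],[-0.06,-0.03,1.2],[-0.06,-0.03,1.9],[-0.06,-0.03,2.6],[-0.06,-0.03,3.2],[-0.06,-0.03,3.7],[-0.06,-0.03,4.06],[-0.06,-0.03,4.06]],"roll":[0,0,0,0,0,0,0,0]}'; python3 -m crank '{"claw":[1,0.5,0,0,0,0,0,0],"delta_pos":[[0,0,0],[0,0,0],[0,0,0],[0,0,0],[0,0,0],[0,0,0],[0,0,0],[0,0,0]],"roll":[0,0,0,0,0,0,0,0]}' 40; python3 -m crank '{"claw":[0,0,0,0,0,0,0,0],"delta_pos":[[0,0,0],[0,0,0],[0,0,0],[0,0,-0.2],[0,0,-0.5],[0,0,-0.8],[0,0,-1],[0,0,-1]],"roll":[0,0,0,0,0,0,0,0]}' 40;  python3 d.py .41 -.18 .16 2.947
```

```text
time: 12.65
tool_pos: [0.3782, -0.3208, 0.0266]
tool_rot: [3.14, -0.002, 2.947]
contact_force: [0.2, -0.1, -0.8]
opening: 0.092
time: 13.32
tool_pos: [0.379, -0.3216, 0.0285]
tool_rot: [3.142, 0.0, 2.947]
contact_force: [-0.1, 0.9, 2.9]
opening: 0.0583
time: 13.98
tool_pos: [0.3794, -0.3222, 0.0545]
tool_rot: [-3.14, 0.002, 2.947]
contact_force: [-0.1, -0.4, -4.2]
opening: 0.0586
t 13.98 pos [ 0.3794 -0.3222  0.0545] rot [-3.140e+00  2.000e-03  2.947e+00] open 0.0586 F [-0.1 -0.4 -4.2] q [-0.86  0.51  1.82  0.    0.82 -2.23]
delta [-0.11  5.81 -4.23] roll -0.0 q6 at goal -1.79
```

```bash
python3 -m crank '{"claw":[0,0,0,0,0,0,0,0],"delta_pos":[[0,0,-0.8],[0,0,-1.7],[0,0,-2.6],[0,0.6,-3.4],[0,1.6,-4.2],[-0.1,2.9,-4.2],[-0.1,4.3,-4.2],[-0.1,5.8,-4.2]],"roll":[0,0,0,0,0,0,0,0]}'; python3 d.py .5 .1 .16 2.947
```

```text
time: 14.65
tool_pos: [0.4094, -0.1789, 0.1586]
tool_rot: [-3.141, 0.001, 2.945]
contact_force: [1.3, -0.3, -4.0]
opening: 0.0583
t 14.65 pos [ 0.4094 -0.1789  0.1586] rot [-3.141e+00  1.000e-03  2.945e+00] open 0.0583 F [ 1.3 -0.3 -4. ] q [-0.58  0.27  1.83  0.    1.03 -1.96]
delta [-1.38 11.65 -0.06] roll -0.02 q6 at goal -1.18
```

```bash
python3 -m crank '{"claw":[0,0,0,0,0,0,0,0],"delta_pos":[[-0.1,1.4,0],[-0.3,2.9,0],[-0.5,4.4,0],[-0.7,5.9,0],[-0.8,7.4,0],[-1,8.9,0],[-1.2,10.4,0],[-1.38,11.65,0]],"roll":[0,0,0,0,0,0,0,0]}'; python3 d.py .5805 .338 .13 2.947
```

```text
time: 15.32
tool_pos: [0.4998, 0.1018, 0.1582]
tool_rot: [3.141, -0.0, 2.948]
contact_force: [0.2, -0.4, -4.1]
opening: 0.0588
t 15.32 pos [0.4998 0.1018 0.1582] rot [ 3.141 -0.     2.948] open 0.0588 F [ 0.2 -0.4 -4.1] q [ 0.05  0.38  1.67  0.    1.09 -1.33]
delta [-1.35  9.89  1.13] roll 0.01 q6 at goal -0.85
```

```bash
python3 -m crank '{"claw":[0,0,0,0,0,0,0,0],"delta_pos":[[-0.2,1.3,0],[-0.4,2.7,0],[-0.6,4.1,0],[-0.8,5.5,0.3],[-1,6.9,0.6],[-1.2,8.3,0.9],[-1.3,9.4,1.13],[-1.35,9.89,1.13]],"roll":[0,0,0,0,0,0,0,0]}';python3 -m crank '{"claw":[0,0,0,0,0,0,0,0],"delta_pos":[[0,0,0],[0,0,0],[0,0,0.4],[0,0,0.8],[0,0,1.2],[0,0,1.6],[0,0,2],[0,0,2]],"roll":[0,0,0,0,0,0,0,0]}'; python3 d.py .5805 .338 .045 2.947
```

```text
time: 15.98
tool_pos: [0.5799, 0.3386, 0.1274]
tool_rot: [-3.141, -0.003, 2.949]
contact_force: [-1.0, -1.9, -4.7]
opening: 0.0584
time: 16.65
tool_pos: [0.5792, 0.3342, 0.0768]
tool_rot: [-3.139, -0.004, 2.946]
contact_force: [-0.4, -1.2, -4.0]
opening: 0.0588
t 16.65 pos [0.5792 0.3342 0.0768] rot [-3.139 -0.004  2.946] open 0.0588 F [-0.4 -1.2 -4. ] q [ 0.41  0.74  1.27  0.    1.14 -0.97]
delta [-0.03  0.16  1.27] roll -0.01 q6 at goal -0.85
```

```bash
python3 -m crank '{"claw":[0,0,0,0,0,0,0,0],"delta_pos":[[0,0,0.1],[0,0,0.2],[0,0,0.3],[0,0,0.4],[0,0,0.5],[0,0,0.6],[0,0,0.6],[0,0,0.6]],"roll":[0,0,0,0,0,0,0,0]}'; python3 d.py .5805 .338 .045 2.947;python3 - <<'E'
from h import *
for n in("top","side"): cv2.imwrite(f"pics/{n}5.png",cam(n)["color"])
E
python3 crop.py pics/side5.png pics/s5.png 180 320 150 140 4;python3 crop.py pics/top5.png pics/t5.png 110 160 130 120 5
```

```text
time: 17.32
tool_pos: [0.5806, 0.3352, 0.0648]
tool_rot: [-3.141, -0.0, 2.947]
contact_force: [0.5, -0.5, -3.8]
opening: 0.0583
t 17.32 pos [0.5806 0.3352 0.0648] rot [-3.141 -0.     2.947] open 0.0583 F [ 0.5 -0.5 -3.8] q [ 0.41  0.75  1.28  0.    1.11 -0.97]
delta [0.02 0.11 0.79] roll -0.0 q6 at goal -0.85
```

View pics/s5.png

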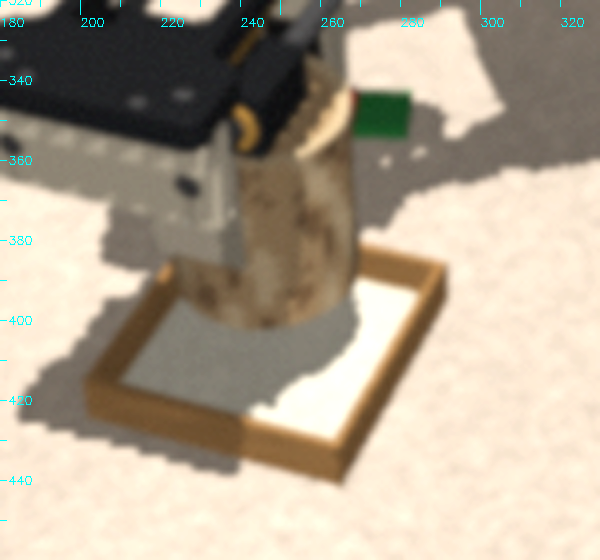

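View pics/t5.png

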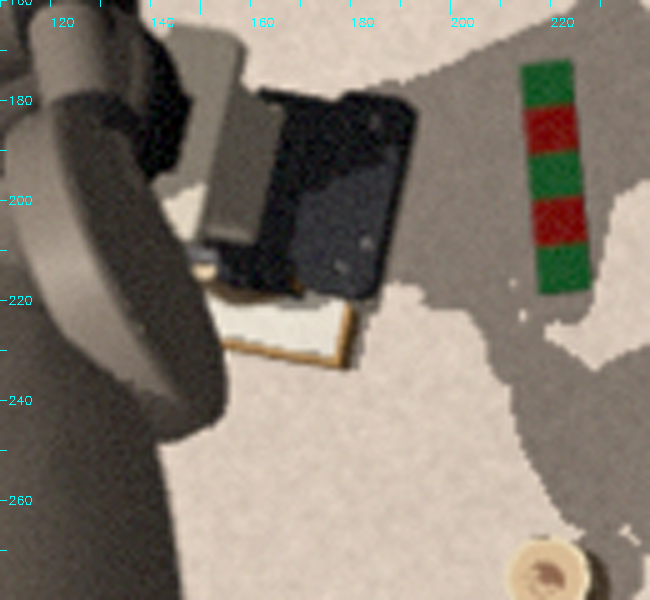

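```bash
python3 - <<'E'
from h import *
S=cam("side"); a=np.linspace(0,6.28,60)
for c in((.5806,.3352),(.5805,.338)):
    p=proj(S,np.c_[c[0]+.03*np.cos(a),c[1]+.03*np.sin(a),0*a+.0365]); print(p[:,0].min(),p[:,0].max(),p[:,1].max())
E
```

```text
222.6491008686857 269.57926644104873 401.2477173730348
222.10065902480196 269.1824530249784 402.833524746467
```

Observed u 220–267 and bottom v≈401, predicted 222–269 and 401. They agree, so I'll keep lowering.

```bash
python3 -m crank '{"claw":[0,0,0,0,0,0,0,0],"delta_pos":[[0,0.05,0.2],[0,0.1,0.4],[0,0.1,0.6],[0,0.1,0.8],[0,0.1,1],[0,0.1,1.1],[0,0.1,1.15],[0,0.1,1.15]],"roll":[0,0,0,0,0,0,0,0]}';python3 -m crank '{"claw":[0,0,0,0,0,0,0,0],"delta_pos":[[0,0,0.04],[0,0,0.04],[0,0,0.08],[0,0,0.08],[0,0,0.12],[0,0,0.12],[0,0,0.12],[0,0,0.12]],"roll":[0,0,0,0,0,0,0,0]}'
```

```text
time: 18.13
tool_pos: [0.581, 0.3376, 0.0358]
tool_rot: [-3.141, -0.001, 2.947]
contact_force: [-0.0, -0.1, -3.4]
opening: 0.0586
time: 18.8
tool_pos: [0.5811, 0.3377, 0.0333]
tool_rot: [3.141, -0.0, 2.947]
contact_force: [0.8, -1.2, -4.4]
opening: 0.0584
```

```bash
python3 -m crank '{"claw":[0,0,0,0,0,0,0,0],"delta_pos":[[0,0,0.03],[0,0,0.03],[0,0,0.06],[0,0,0.06],[0,0,0.08],[0,0,0.08],[0,0,0.08],[0,0,0.08]],"roll":[0,0,0,0,0,0,0,0]}'
```

```text
time: 19.47
tool_pos: [0.5811, 0.3377, 0.0315]
tool_rot: [3.142, 0.0, 2.947]
contact_force: [-2.2, -1.4, -0.0]
opening: 0.0584
```

```bash
python3 -m crank '{"claw":[0.8,0.9,1,1,1,1,1,1],"delta_pos":[[0,0,0],[0,0,0],[0,0,0],[0,0,0],[0,0,0],[0,0,0],[0,0,0],[0,0,0]],"roll":[0,0,0,0,0,0,0,0]}'; python3 -m crank '{"claw":[1,1,1,1,1,1,1,1],"delta_pos":[[0,0,-0.3],[0,0,-0.8],[0,0,-1.5],[0,0,-2.2],[0,0,-2.9],[0,0,-3.6],[0,0,-4.2],[0,0,-4.4]],"roll":[0,0,0,0,0,0,0,0]}'; python3 d.py .4385 .208 .12 2.9986
```

```text
time: 20.13
tool_pos: [0.5812, 0.3377, 0.0312]
tool_rot: [3.141, 0.0, 2.947]
contact_force: [-0.6, 0.7, -0.5]
opening: 0.0917
time: 20.8
tool_pos: [0.5825, 0.3384, 0.1457]
tool_rot: [3.138, 0.005, 2.947]
contact_force: [-0.1, 0.8, -1.0]
opening: 0.092
t 20.8 pos [0.5825 0.3384 0.1457] rot [3.138 0.005 2.947] open 0.092 F [-0.1  0.8 -1. ] q [ 0.41  0.68  1.19  0.    1.27 -0.96]
delta [ 4.65 -6.23  0.98] roll -0.5 q6 at goal -0.98
```

```bash
python3 -m crank '{"claw":[1,1,1,1,1,1,1,1],"delta_pos":[[0.6,-0.8,0],[1.3,-1.7,0],[2,-2.6,0],[2.7,-3.5,0.3],[3.4,-4.4,0.6],[4.1,-5.3,0.9],[4.6,-6.1,0.95],[4.6,-6.2,0.95]],"roll":[0,-0.1,-0.2,-0.3,-0.4,-0.5,-0.5,-0.5]}'; python3 -m crank '{"claw":[1,1,1,1,1,1,1,1],"delta_pos":[[0,0,0],[0,0,0],[0,0,0],[0,0,0],[0,0,0],[0,0,0],[0,0,0],[0,0,0]],"roll":[0,0,0,0,0,0,0,0]}';  python3 d.py .4385 .208 .022 2.9986; python3 - <<'E'
from h import *
for n in("top","side"): cv2.imwrite(f"pics/{n}6.png",cam(n)["color"])
E
python3 crop.py pics/side6.png pics/s6.png 190 280 210 160 3;python3 crop.py pics/top6.png pics/t6.png 120 170 150 130 5
```

```text
time: 21.47
tool_pos: [0.4345, 0.2057, 0.1171]
tool_rot: [-3.139, -0.004, 2.999]
contact_force: [-0.1, -0.3, 0.6]
opening: 0.092
time: 22.13
tool_pos: [0.4383, 0.208, 0.1174]
tool_rot: [3.142, -0.0, 2.999]
contact_force: [0.0, 0.5, -0.8]
opening: 0.0917
t 22.13 pos [0.4383 0.208  0.1174] rot [ 3.142 -0.     2.999] open 0.0917 F [ 0.   0.5 -0.8] q [ 0.28  0.39  1.79  0.    0.96 -1.14]
delta [-0.01 -0.    3.81] roll 0.01 q6 at goal -0.98
```

View pics/s6.png

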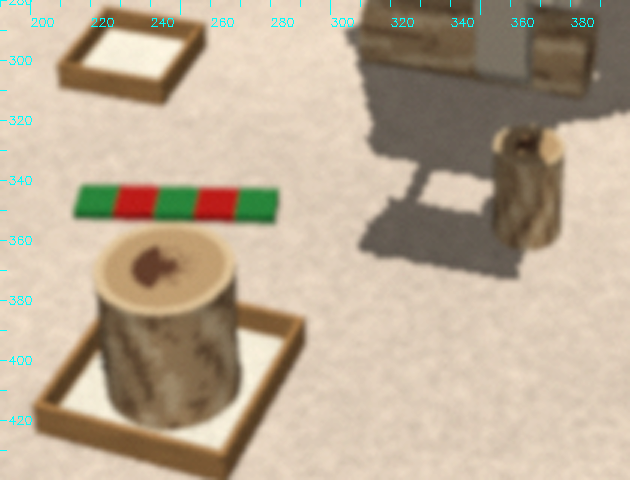

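View pics/t6.png

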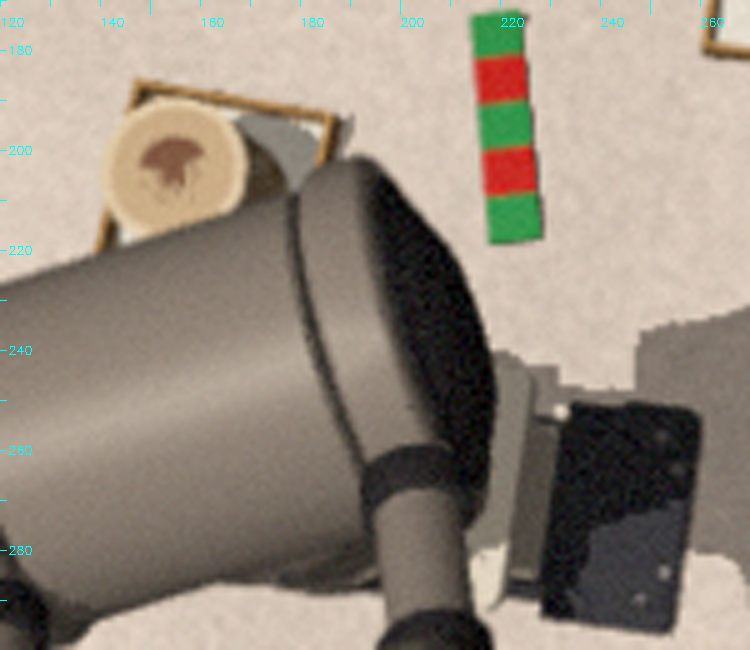

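The stump is in the square tray. Checking the wrist's alignment over the twig by projection before descending.

```bash
python3 - <<'E'
from h import *
S=cam("side");T=cam("top")
print(proj(S,[(.4385,.208,.05),(.4385,.208,0)]),proj(T,[(.4385,.208,.05)]))
E
python3 -m crank '{"claw":[1,1,1,1,1,1,1,1],"delta_pos":[[0,0,0.6],[0,0,1.2],[0,0,1.8],[0,0,2.4],[0,0,3],[0,0,3.5],[0,0,3.81],[0,0,3.81]],"roll":[0,0,0,0,0,0,0,0]}'; python3 -m crank '{"claw":[1,0.5,0.2,0,0,0,0,0],"delta_pos":[[0,0,0],[0,0,0],[0,0,0],[0,0,0],[0,0,0],[0,0,0],[0,0,0],[0,0,0]],"roll":[0,0,0,0,0,0,0,0]}' 25; python3 -m crank '{"claw":[0,0,0,0,0,0,0,0],"delta_pos":[[0,0,0],[0,0,0],[0,0,0],[0,0,-0.2],[0,0,-0.5],[0,0,-0.8],[0,0,-1],[0,0,-1]],"roll":[0,0,0,0,0,0,0,0]}' 25;  python3 d.py .665 .097 .13 2.9986
```

```text
[[365.08356653 326.45930505]
 [364.16383478 354.18111535]] [[219.8566702  275.88106089]]
time: 23.0
tool_pos: [0.4374, 0.2076, 0.0209]
tool_rot: [-3.141, -0.003, 2.999]
contact_force: [1.1, -0.0, -0.0]
opening: 0.0921
time: 23.67
tool_pos: [0.4383, 0.208, 0.0223]
tool_rot: [3.141, 0.0, 2.999]
contact_force: [-0.0, 0.2, -0.5]
opening: 0.0501
time: 24.33
tool_pos: [0.4392, 0.2082, 0.0487]
tool_rot: [3.14, 0.003, 2.999]
contact_force: [0.5, 1.2, -1.0]
opening: 0.0329
t 24.33 pos [0.4392 0.2082 0.0487] rot [3.140e+00 3.000e-03 2.999e+00] open 0.0329 F [ 0.5  1.2 -1. ] q [ 0.28  0.5   1.85  0.    0.79 -1.14]
delta [-9.58 -3.12 -3.23] roll 0.01 q6 at goal -1.28
```

```bash
python3 -m crank '{"claw":[0,0,0,0,0,0,0,0],"delta_pos":[[0,0,-0.8],[0,0,-1.7],[-0.6,-0.2,-2.6],[-1.6,-0.5,-3.2],[-2.8,-0.9,-3.2],[-4.1,-1.3,-3.2],[-5.4,-1.7,-3.2],[-6.7,-2.2,-3.2]],"roll":[0,0,0,0,0,0,0,0]}';python3 d.py .665 .097 .1 2.9986
```

```text
time: 25.0
tool_pos: [0.5974, 0.1292, 0.1274]
tool_rot: [3.141, 0.0, 3.0]
contact_force: [-0.1, 0.5, -1.3]
opening: 0.0331
t 25.0 pos [0.5974 0.1292 0.1274] rot [3.141 0.    3.   ] open 0.0331 F [-0.1  0.5 -1.3] q [ 0.09  0.59  1.41  0.    1.14 -1.34]
delta [-2.86 -0.89  1.1 ] roll 0.01 q6 at goal -1.28
```

```bash
python3 -m crank '{"claw":[0,0,0,0,0,0,0,0],"delta_pos":[[-0.9,-0.3,0],[-1.8,-0.6,0],[-2.6,-0.85,0.2],[-2.86,-0.89,0.5],[-2.86,-0.89,0.9],[-2.86,-0.89,1.4],[-2.86,-0.89,2],[-2.86,-0.89,2.4]],"roll":[0,0,0,0,0,0,0,0]}';python3 -m crank '{"claw":[0,0,0,0,0,0,0,0],"delta_pos":[[0,0,0],[0,0,0],[0,0,0],[0,0,0],[0,0,0],[0,0,0],[0,0,0],[0,0,0]],"roll":[0,0,0,0,0,0,0,0]}';python3 d.py .665 .097 .025 2.9986; python3 - <<'E'
from h import *
for n in("top","side"): cv2.imwrite(f"pics/{n}7.png",cam(n)["color"])
S=cam("side");a=np.linspace(0,6.28,60)
p=proj(S,np.c_[.665+.017*np.cos(a),.097+.017*np.sin(a),0*a+.046]);print(p.min(0),p.max(0))
E
python3 crop.py pics/side7.png pics/s7.png 170 220 140 120 5
```

```text
time: 25.67
tool_pos: [0.6616, 0.0984, 0.0649]
tool_rot: [-3.141, -0.004, 3.0]
contact_force: [-0.4, -0.1, -1.3]
opening: 0.0329
time: 26.33
tool_pos: [0.664, 0.0975, 0.0675]
tool_rot: [3.141, 0.0, 2.999]
contact_force: [0.5, 0.2, -1.4]
opening: 0.0328
t 26.33 pos [0.664  0.0975 0.0675] rot [3.141 0.    2.999] open 0.0328 F [ 0.5  0.2 -1.4] q [ 0.03  0.75  1.27  0.    1.12 -1.4 ]
delta [-0.04 -0.01  1.7 ] roll 0.0 q6 at goal -1.28
[221.60395247 272.1246041 ] [242.51983181 283.02865275]
```

View pics/s7.png

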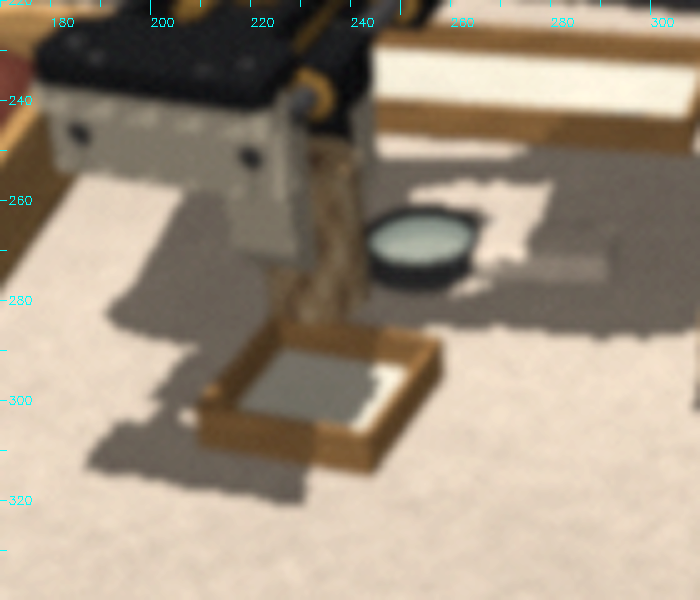

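The twig is where the projection puts it (u 221–241, bottom v 283), above the small tray. Lowering.

```bash
python3 -m crank '{"claw":[0,0,0,0,0,0,0,0],"delta_pos":[[0,0,0.3],[0,0,0.6],[0,0,0.9],[0,0,1.2],[0,0,1.4],[0,0,1.5],[0,0,1.55],[0,0,1.55]],"roll":[0,0,0,0,0,0,0,0]}';python3 -m crank '{"claw":[0,0,0,0,0,0,0,0],"delta_pos":[[0,0,0.04],[0,0,0.04],[0,0,0.08],[0,0,0.08],[0,0,0.12],[0,0,0.12],[0,0,0.12],[0,0,0.12]],"roll":[0,0,0,0,0,0,0,0]}'
```

```text
time: 27.15
tool_pos: [0.6639, 0.0975, 0.0282]
tool_rot: [3.142, -0.0, 2.999]
contact_force: [-0.1, 0.5, -1.5]
opening: 0.0331
time: 27.82
tool_pos: [0.6639, 0.0975, 0.0255]
tool_rot: [3.142, 0.0, 2.999]
contact_force: [0.3, -0.6, -1.5]
opening: 0.0328
```

```bash
python3 -m crank '{"claw":[0,0,0,0,0,0,0,0],"delta_pos":[[0,0,0.03],[0,0,0.03],[0,0,0.06],[0,0,0.06],[0,0,0.06],[0,0,0.06],[0,0,0.06],[0,0,0.06]],"roll":[0,0,0,0,0,0,0,0]}'
```

```text
time: 28.48
tool_pos: [0.6641, 0.0976, 0.0252]
tool_rot: [3.141, 0.001, 2.999]
contact_force: [-2.9, -0.6, 6.8]
opening: 0.0332
```

Contact. Releasing and rising, then on to the limb.

```bash
python3 -m crank '{"claw":[0.4,0.5,0.6,0.65,0.65,0.65,0.65,0.65],"delta_pos":[[0,0,0],[0,0,0],[0,0,0],[0,0,0],[0,0,0],[0,0,0],[0,0,0],[0,0,0]],"roll":[0,0,0,0,0,0,0,0]}'; python3 -m crank '{"claw":[0.65,0.65,0.65,0.65,1,1,1,1],"delta_pos":[[0,0,-0.3],[0,0,-0.8],[0,0,-1.5],[0,0,-2.2],[0,0,-2.9],[0,0,-3.6],[0,0,-4],[0,0,-4]],"roll":[0,0,0,0,0,0,0,0]}'; python3 d.py .475 .076 .11 2.995
```

```text
time: 29.15
tool_pos: [0.6639, 0.0975, 0.0239]
tool_rot: [3.141, -0.0, 2.999]
contact_force: [-0.3, -0.7, -1.2]
opening: 0.06
time: 29.82
tool_pos: [0.6656, 0.0976, 0.128]
tool_rot: [3.14, 0.006, 2.999]
contact_force: [-0.5, -0.3, -0.2]
opening: 0.0819
t 29.82 pos [0.6656 0.0976 0.128 ] rot [3.14  0.006 2.999] open 0.0819 F [-0.5 -0.3 -0.2] q [ 0.03  0.69  1.21  0.    1.23 -1.4 ]
delta [ 7.43 -1.94  0.67] roll 0.04 q6 at goal -1.27
```

```bash
python3 -m crank '{"claw":[1,1,1,1,1,1,1,1],"delta_pos":[[1.2,-0.3,0],[2.4,-0.6,0],[3.6,-0.9,0],[4.8,-1.2,0.2],[6,-1.5,0.4],[7,-1.8,0.6],[7.4,-1.93,0.65],[7.4,-1.93,0.65]],"roll":[0,0,0,0,0,0,0,0]}'; python3 -m crank '{"claw":[1,1,1,1,1,1,1,1],"delta_pos":[[0,0,0],[0,0,0],[0,0,0],[0,0,0],[0,0,0],[0,0,0],[0,0,0],[0,0,0]],"roll":[0,0,0,0,0,0,0,0]}';  python3 d.py .475 .076 .016 2.995; python3 - <<'E'
from h import *
for n in("top","side"): cv2.imwrite(f"pics/{n}8.png",cam(n)["color"])
E
python3 crop.py pics/side8.png pics/s8.png 190 220 210 160 3;python3 crop.py pics/top8.png pics/t8.png 240 140 150 160 4
```

```text
time: 30.48
tool_pos: [0.4707, 0.0759, 0.107]
tool_rot: [-3.141, -0.004, 2.999]
contact_force: [0.1, -0.4, 0.2]
opening: 0.092
time: 31.15
tool_pos: [0.474, 0.076, 0.1077]
tool_rot: [3.142, -0.0, 2.999]
contact_force: [-0.6, -0.3, -0.6]
opening: 0.0921
t 31.15 pos [0.474  0.076  0.1077] rot [ 3.142 -0.     2.999] open 0.0921 F [-0.6 -0.3 -0.6] q [-0.    0.4   1.81  0.    0.93 -1.43]
delta [-0.04  0.    3.67] roll 0.04 q6 at goal -1.27
```

View pics/s8.png

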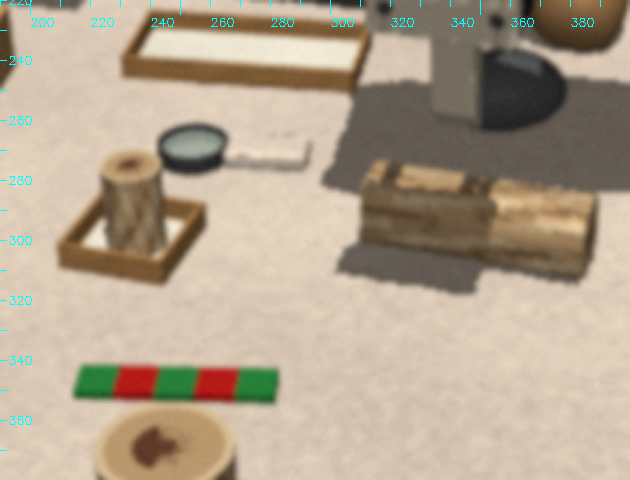

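View pics/t8.png

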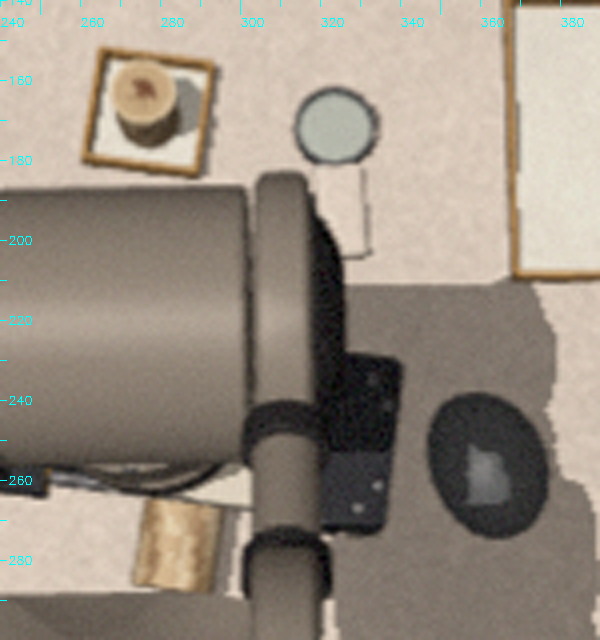

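The twig stands in the small tray ((275,168) in the top view). The limb hasn't moved. Descending.

```bash
python3 -m crank '{"claw":[1,1,1,1,1,1,1,1],"delta_pos":[[-0.04,0,0.6],[-0.04,0,1.2],[-0.04,0,1.8],[-0.04,0,2.4],[-0.04,0,2.9],[-0.04,0,3.4],[-0.04,0,3.67],[-0.04,0,3.67]],"roll":[0.04,0.04,0.04,0.04,0.04,0.04,0.04,0.04]}'; python3 -m crank '{"claw":[1,0.5,0.2,0,0,0,0,0],"delta_pos":[[0,0,0],[0,0,0],[0,0,0],[0,0,0],[0,0,0],[0,0,0],[0,0,0],[0,0,0]],"roll":[0,0,0,0,0,0,0,0]}' 45; python3 -m crank '{"claw":[0,0,0,0,0,0,0,0],"delta_pos":[[0,0,0],[0,0,0],[0,0,0],[0,0,0],[0,0,-0.2],[0,0,-0.5],[0,0,-0.9],[0,0,-1]],"roll":[0,0,0,0,0,0,0,0]}' 45;  python3 d.py .6487 -.1274 .13 3.1325
```

```text
time: 31.92
tool_pos: [0.474, 0.0758, 0.0148]
tool_rot: [-3.141, -0.003, 2.995]
contact_force: [-0.2, 0.0, 0.3]
opening: 0.0915
time: 32.58
tool_pos: [0.475, 0.0759, 0.0161]
tool_rot: [3.141, 0.0, 2.995]
contact_force: [-0.0, 0.3, -0.1]
opening: 0.0495
time: 33.25
tool_pos: [0.4757, 0.0758, 0.0426]
tool_rot: [3.141, 0.002, 2.995]
contact_force: [0.3, 0.9, -4.2]
opening: 0.0407
t 33.25 pos [0.4757 0.0758 0.0426] rot [3.141e+00 2.000e-03 2.995e+00] open 0.0407 F [ 0.3  0.9 -4.2] q [-0.    0.5   1.87  0.    0.77 -1.43]
delta [-8.04 -7.03 -3.48] roll -1.31 q6 at goal -1.76
```

```bash
python3 -m crank '{"claw":[0,0,0,0,0,0,0,0],"delta_pos":[[0,0,-0.8],[0,0,-1.7],[0,0,-2.6],[-0.6,-0.5,-3.48],[-1.5,-1.3,-3.48],[-2.5,-2.2,-3.48],[-3.5,-3.1,-3.48],[-4.5,-4,-3.48]],"roll":[0,0,0,-0.1,-0.3,-0.5,-0.7,-0.9]}';python3 d.py .6487 -.1274 .12 3.1325
```

```text
time: 33.92
tool_pos: [0.5722, -0.0407, 0.1286]
tool_rot: [-3.142, 0.0, 3.09]
contact_force: [1.0, 1.2, -4.6]
opening: 0.0409
t 33.92 pos [ 0.5722 -0.0407  0.1286] rot [-3.142  0.     3.09 ] open 0.0409 F [ 1.   1.2 -4.6] q [-0.2   0.52  1.52 -0.    1.09 -1.72]
delta [-3.23 -3.31  0.35] roll -0.4 q6 at goal -1.76
```

```bash
python3 -m crank '{"claw":[0,0,0,0,0,0,0,0],"delta_pos":[[-0.9,-0.9,0],[-1.8,-1.9,0],[-2.7,-2.8,0.1],[-3.2,-3.25,0.2],[-3.23,-3.31,0.5],[-3.23,-3.31,1],[-3.23,-3.31,1.6],[-3.23,-3.31,2.2]],"roll":[-0.1,-0.2,-0.3,-0.4,-0.4,-0.4,-0.4,-0.4]}';python3 -m crank '{"claw":[0,0,0,0,0,0,0,0],"delta_pos":[[0,0,0],[0,0,0.2],[0,0,0.4],[0,0,0.6],[0,0,0.8],[0,0,0.8],[0,0,0.8],[0,0,0.8]],"roll":[0,0,0,0,0,0,0,0]}';python3 d.py .6487 -.1274 .02 3.1325; python3 - <<'E'
from h import *
for n in("top","side"): cv2.imwrite(f"pics/{n}9.png",cam(n)["color"])
E
python3 crop.py pics/side9.png pics/s9.png 200 160 160 120 4;python3 crop.py pics/top9.png pics/t9.png 330 110 120 120 5
```

```text
time: 34.58
tool_pos: [0.6472, -0.1259, 0.0722]
tool_rot: [3.141, -0.001, 3.131]
contact_force: [0.5, -0.6, -4.5]
opening: 0.0404
time: 35.25
tool_pos: [0.6481, -0.1264, 0.0533]
tool_rot: [-3.142, 0.001, 3.131]
contact_force: [-0.8, -0.3, -3.8]
opening: 0.0408
t 35.25 pos [ 0.6481 -0.1264  0.0533] rot [-3.142e+00  1.000e-03  3.131e+00] open 0.0408 F [-0.8 -0.3 -3.8] q [-0.31  0.75  1.32  0.    1.07 -1.87]
delta [-0.02 -0.04  1.33] roll -0.01 q6 at goal -1.76
```

View pics/s9.png

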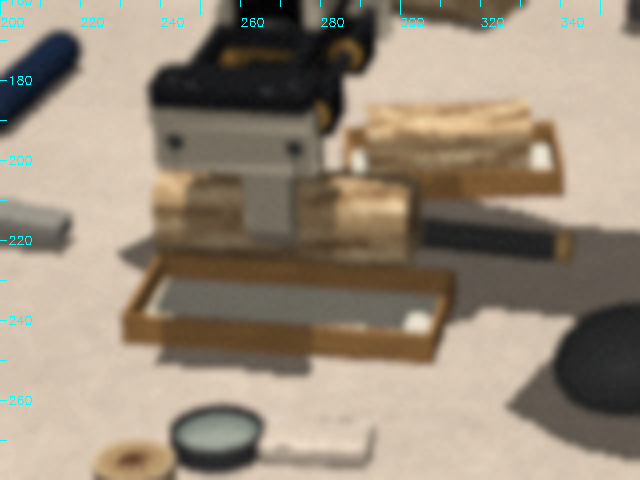

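View pics/t9.png

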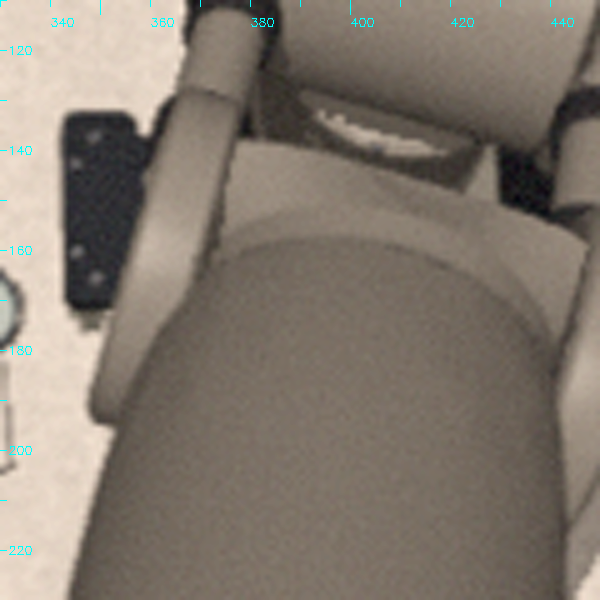

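The limb hangs level above the long tray (limb u 238–303, tray u 231–313). Lowering.

```bash
python3 -m crank '{"claw":[0,0,0,0,0,0,0,0],"delta_pos":[[0,0,0.2],[0,0,0.45],[0,0,0.7],[0,-0.03,0.9],[0,-0.03,1.05],[0,-0.03,1.15],[0,-0.03,1.2],[0,-0.03,1.2]],"roll":[0,0,0,0,0,0,0,0]}';python3 -m crank '{"claw":[0,0,0,0,0,0,0,0],"delta_pos":[[0,0,0.04],[0,0,0.04],[0,0,0.08],[0,0,0.08],[0,0,0.08],[0,0,0.08],[0,0,0.08],[0,0,0.08]],"roll":[0,0,0,0,0,0,0,0]}'
```

```text
time: 36.02
tool_pos: [0.6478, -0.1271, 0.0226]
tool_rot: [3.141, -0.0, 3.131]
contact_force: [-1.3, -0.6, -4.9]
opening: 0.0405
time: 36.68
tool_pos: [0.6479, -0.1271, 0.021]
tool_rot: [3.142, 0.0, 3.131]
contact_force: [-0.3, 0.4, -3.9]
opening: 0.0405
```

```bash
python3 -m crank '{"claw":[0,0,0,0,0,0,0,0],"delta_pos":[[0,0,0.03],[0,0,0.03],[0,0,0.06],[0,0,0.06],[0,0,0.08],[0,0,0.08],[0,0,0.08],[0,0,0.08]],"roll":[0,0,0,0,0,0,0,0]}'
```

```text
time: 37.35
tool_pos: [0.6479, -0.1271, 0.0191]
tool_rot: [3.142, 0.0, 3.131]
contact_force: [-0.3, 0.2, -3.7]
opening: 0.0407
```

```bash
python3 -m crank '{"claw":[0,0,0,0,0,0,0,0],"delta_pos":[[0,0,0.02],[0,0,0.02],[0,0,0.04],[0,0,0.04],[0,0,0.04],[0,0,0.04],[0,0,0.04],[0,0,0.04]],"roll":[0,0,0,0,0,0,0,0]}'
```

```text
time: 38.02
tool_pos: [0.6479, -0.1271, 0.019]
tool_rot: [-3.141, 0.0, 3.131]
contact_force: [-3.7, 1.3, 5.7]
opening: 0.041
```

Contact. Releasing and rising clear, then checking.

```bash
python3 -m crank '{"claw":[0.5,0.6,0.75,0.75,0.75,0.75,0.75,0.75],"delta_pos":[[0,0,0],[0,0,0],[0,0,0],[0,0,0],[0,0,0],[0,0,0],[0,0,0],[0,0,0]],"roll":[0,0,0,0,0,0,0,0]}'; python3 -m crank '{"claw":[0.75,0.75,0.75,0.75,1,1,1,1],"delta_pos":[[0,0,-0.3],[0,0,-0.8],[0,0,-1.5],[0,0,-2.4],[0,0,-3.4],[0,0,-4.6],[0,0,-5.5],[0,0,-6]],"roll":[0,0,0,0,0,0,0,0]}'; python3 d.py .4 .0 .3 2.995
```

```text
time: 38.68
tool_pos: [0.6479, -0.1271, 0.0179]
tool_rot: [3.141, 0.0, 3.131]
contact_force: [-0.7, 0.4, 0.6]
opening: 0.0688
time: 39.35
tool_pos: [0.6492, -0.1275, 0.1733]
tool_rot: [-3.14, 0.006, 3.131]
contact_force: [1.6, -0.1, 0.7]
opening: 0.0896
t 39.35 pos [ 0.6492 -0.1275  0.1733] rot [-3.14   0.006  3.131] open 0.0896 F [ 1.6 -0.1  0.7] q [-0.31  0.63  1.19  0.    1.31 -1.87]
delta [ 9.99  4.99 -5.14] roll 1.3 q6 at goal -1.42
```

```bash
python3 -m crank '{"claw":[1,1,1,1,1,1,1,1],"delta_pos":[[1,0.5,-0.5],[2.2,1.1,-1.1],[3.5,1.8,-1.8],[4.8,2.4,-2.5],[6.1,3,-3.1],[7.4,3.7,-3.8],[8.5,4.3,-4.3],[9,4.5,-4.5]],"roll":[0,0,0,0,0,0,0,0]}';python3 -m crank '{"claw":[1,1,1,1,1,1,1,1],"delta_pos":[[0,0,0],[0,0,0],[0,0,0],[0,0,0],[0,0,0],[0,0,0],[0,0,0],[0,0,0]],"roll":[0,0,0,0,0,0,0,0]}'; python3 - <<'E'
from h import *
for n in("top","side"): cv2.imwrite(f"pics/{n}10.png",cam(n)["color"])
E
python3 crop.py pics/side10.png pics/s10.png 190 160 266 200 3;python3 crop.py pics/top10.png pics/t10.png 130 130 400 180 2
```

```text
time: 40.02
tool_pos: [0.4215, -0.0106, 0.2838]
tool_rot: [-3.141, 0.004, 3.132]
contact_force: [0.7, -0.2, 0.4]
opening: 0.0916
time: 40.68
tool_pos: [0.4242, -0.0124, 0.2801]
tool_rot: [3.141, -0.001, 3.131]
contact_force: [0.3, 0.4, -0.7]
opening: 0.0917
```

View pics/s10.png

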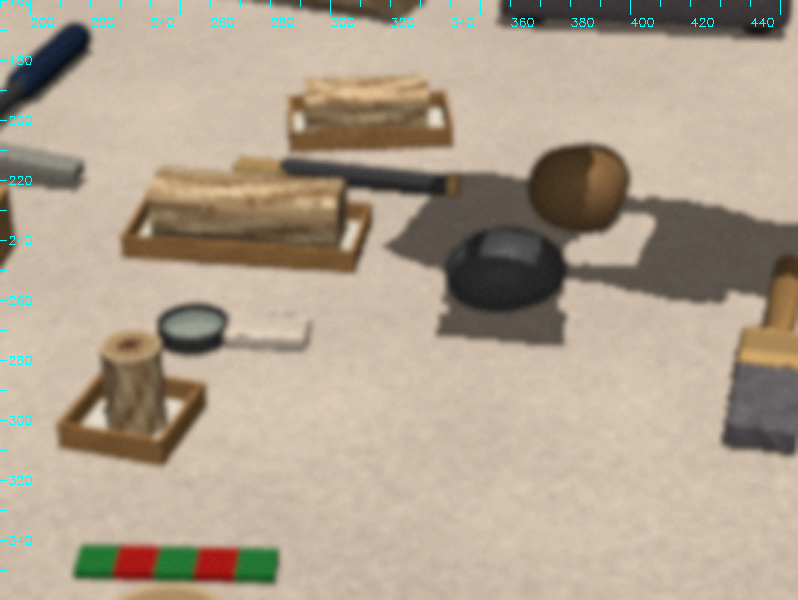

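View pics/t10.png

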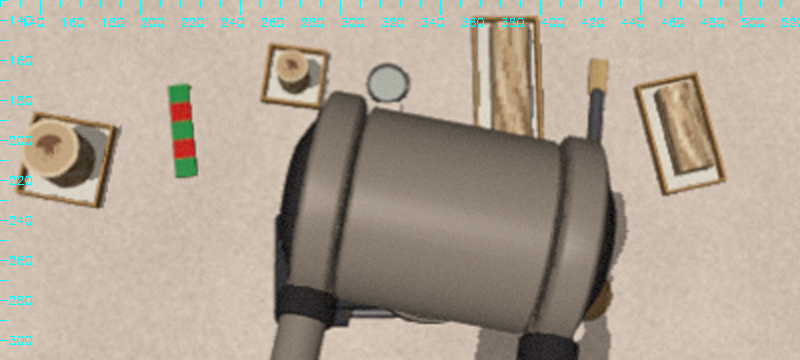

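All four pieces look seated. As a numeric check, I'll overlay each model at its tray centre.

```bash
python3 - <<'E'
from fit import *
tr={'limb':(.6487,-.1274,-.009),'billet':(.5967,-.3098,.1996),'stump':(.5805,.338,0),'twig':(.665,.097,0)}
a=np.linspace(0,2*np.pi,40)
M['stump']=[[.03*np.cos(t),.03*np.sin(t),z] for z in(0,.064) for t in a];M['twig']=[[.017*np.cos(t),.017*np.sin(t),z] for z in(0,.05) for t in a]
ims=[]
for nm,d,crops in(('side',S,[(225,180,130,90),(200,265,70,60),(190,340,110,110)]),('top',T,[(360,130,140,100),(255,145,45,45),(130,175,65,65)])):
    im=cv2.resize(d['color'],None,fx=4,fy=4,interpolation=cv2.INTER_CUBIC)
    for n,(x,y,w) in tr.items():
        P=np.array(M[n]);c,s=np.cos(w),np.sin(w)
        W=np.c_[P[:,0]*c-P[:,1]*s+x,P[:,0]*s+P[:,1]*c+y,P[:,2]+.003]
        h=cv2.convexHull(((proj(d,W)+.5)*4).astype(np.float32)).astype(int); cv2.polylines(im,[h],True,(0,0,255),1)
    for i,(x,y,w,hh) in enumerate(crops): ims.append(im[4*y:4*(y+hh),4*x:4*(x+w)])
for k in(0,3):
    A=ims[k];B=np.vstack(ims[k+1:k+3]) if 0 else None
    H=[cv2.copyMakeBorder(i,0,460-i.shape[0],0,0,0) for i in ims[k+1:k+3]]
    cv2.imwrite(f'pics/f{k}a.png',A);cv2.imwrite(f'pics/f{k}b.png',np.hstack(H))
# top-centre triangulation
E
```

```text
(no output)
```

View pics/f0a.png

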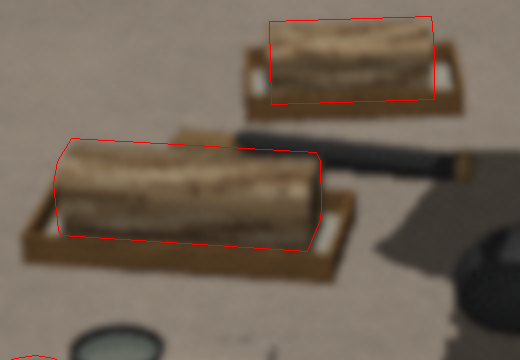

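View pics/f0b.png

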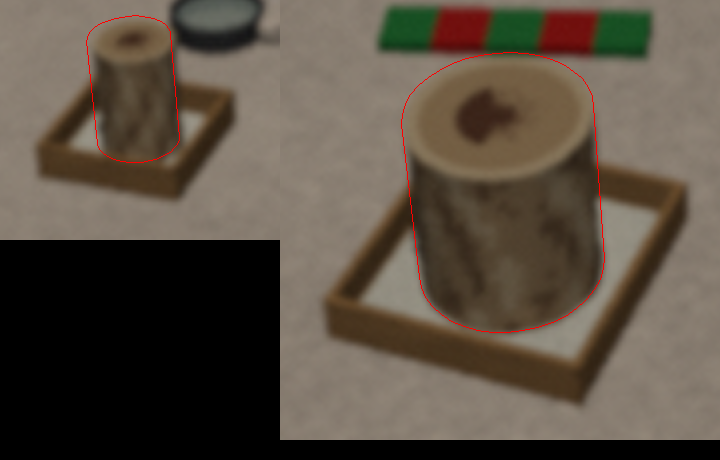

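View pics/f3a.png

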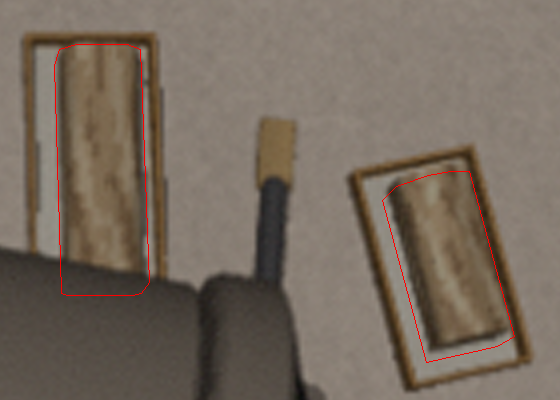

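View pics/f3b.png

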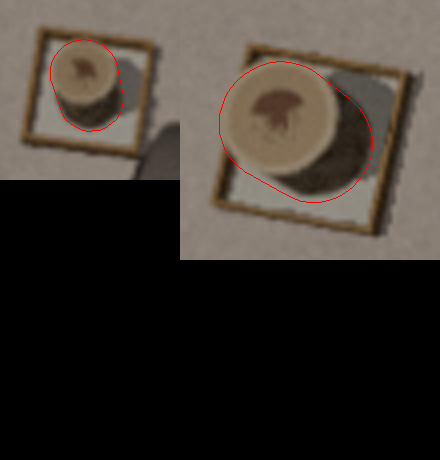

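The outlines match to within a few mm, and the cobbles are in the same side-view pixels as at the start (grey u 339–379, tan 366–399). Handing in.

```bash
python3 -c "
from cell import robot
print(robot.hand_in())"
```

```text
the job is handed in; nothing more can be done
None
```

I put all four pieces in their trays and handed the job in at about 41 s: billet in oblong, stump in square, twig in small and limb in long. Each piece was lowered until the wrist force showed contact, then released with the fingertips about 2–15 mm above the tray rim. `hand_in()` gives no verdict, so the result rests on the checks below.

- **Placement:** the last pictures from both cameras show every piece flat and upright on its tray floor. The outlines lie within about 4 mm of each piece drawn at its tray's centre.
- **Limb:** its lower end was hidden behind the arm in the last top view, so it was confirmed fully only from the side.
- **Cobbles:** both are within about 1 pixel of where they started in the side view. The arm hid them in the last top view.
- **Disagreements:** triangulated heights came out up to 4 mm lower than the stated ones (stump top 61.5 mm against 64, twig 46 against 50), slightly more than the 2 mm calibration error. The contact heights on setting down fitted a 3 mm tray floor.

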